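# Fetch the doming block from behind the box and the jar

## Robot

A 7-joint arm with a two-finger parallel gripper is mounted at the origin on the work surface. World frame = base frame: x ahead of the robot, y to its left, z up, the work surface at z = 0. Lengths are in mm, angles in rad, forces in N, time in s.
With the tool pointing down it reaches from about 400 to 875 mm from the base axis. Payload 6.5 kg.
Tool frame: the origin (TCP) lies at the very end of the fingers, on their centre line; the grasp point (between the pads) lies 19 mm behind it; z points along the fingers, y is the line along which they close (so a half turn about z gives the same grasp; the last joint's range is limited). The gripper opens to 88 mm and grips with 3 to 60 N. Pads are 18 mm wide; open, the fingers measure 123 mm over their backs; the gripper's body (75 mm by 187 mm) begins 45 mm behind the grasp point.
Start: joints at [1.153, 0.536, -0.004, 1.538, 0.003, 1.067, -0.071], TCP at [223.978, -610.184, 238.716] pointing down, gripper open.
Joint ranges: [-2.7, 2.7], [-0.37, 2.16], [-1.27, 1.26], [0.24, 2.4], [-1.31, 4.45], [0.19, 1.91], [-2.76, 2.76]. Speed limits (rad/s): [2.39, 2.39, 3.14, 3.14, 3.14, 3.14, 3.14].

## Interface

Orientations are given as a unit quaternion [w, x, y, z].
In Python, from plant import bot, capture, camera_model gives the robot as it stands.
- The arm moves only by the tool drive_tool, never from a script. Its argument "increments" is a list of rows, each a list of 7 numbers: the shift along the tool's x, y, z in m, then the turn, a rotation vector about the tool's x, y, z in rad, then the finger opening in m, from 0 to 0.0881. A call has 1 to 5 rows; each row is the pose to reach, as a shift and turn from the pose commanded when the call began, along the tool's axes at that moment; what a row does not reach only later rows make up. A row lasts 1/10 s, in which the tool goes at most 50 mm and 8.59 degrees, less where a joint would pass 70% of its speed; a pose out of reach is approached as far as the arm can. A call with a gripper value outside its range is refused whole. The fingers move at their own pace and stop on an object; the grip force is fixed at half the most. Time passes only in rows, so rows that repeat a pose let the fingers close. It gives the time, the measured TCP pose, the force, the opening and the grip force at its end, in the units of the state.
- bot.state(): the state, without advancing time (a new reading comes with each control period).
- capture(name): name is "scene" or "side" or "wrist"; returns the picture (384x512x3 uint8, red, green, blue); there is no depth.
- camera_model(name): a dict with "vfov" (degrees; the focal length in pixels is half the picture's height over the tangent of half this angle, whatever the lens; pixels are square), "cx", "cy" (the principal point, pixels), "rvec" (rotation vector, rad) and "tvec" (3), from world to camera coordinates, as OpenCV has them. Camera axes: x right, y down, z forward; pixel columns grow to the right and rows downward; lengths in mm; the calibration is good to about 2 mm. A picture is of the moment at which its call begins: read the wrist's pose just before it. camera_model takes no time and is no camera call; for the wrist camera it gives the pose at the moment of the call.
- bot.sign_off(): hands the job in; it is judged then, once.
The state is a dict: "time": time; "qpos": joint angles; "joint_velocities": joint speeds; "tau": joint torques, N m; "ee_pos": TCP position; "tcp_rot": TCP orientation; "ft_force": force on the tool from outside, world axes, zero at the start; "moment": the same for the moment, N m; "opening": finger opening in mm; "grasp_force": force on a finger pad.
Only numpy, scipy, OpenCV 4.12 (cv2) and the standard library are available. Lean on these libraries where they do the work, as an engineer would, in place of code of your own. Each camera call takes 0.05 s, during which the arm holds its last target. There are 200 camera calls.

## Task

On the jeweller's bench, the steel doming block stands at the back of the wooden rack behind the small wooden box and the amber jar: first stand both of these upright in the shallow dark steel tray without shifting the block, then set the block flat on the middle of the round rubber pad, and only then put the box and the jar each back on the very spot it came from, the box as square to the rack as before. Set things down rather than drop them, never tip the box or the jar, and leave the hammer, the dish and the brush where they lie.

Things in the scene. Friction and masses are not known exactly. Their poses are not given: they have to be found in the camera images.
- rack: Fixed wooden rack: board 170 (x) x 250 (y) mm, its top 12 mm above the origin; dark lip along the back (+x) edge, 10 mm thick, its top 38 mm above the origin. Origin: centre of the underside, on the bench; x runs front to back. Box and jar stand 25 mm before the centre, 44 mm to either side (either way round), the block 32 mm behind it, where no gripper body gets down to it until both are gone.
- tray: Fixed shallow open tray of dark steel, 200 (x) x 140 (y) x 14 mm, walls 5 mm, inner floor 5 mm above the origin: the side area, to the left or right of the rack. Room for box and jar side by side along its x, for instance at 50 mm either side of its centre. Origin: centre of its underside, on the bench.
- pad: Fixed round black rubber hammering pad, 110 mm across, 10 mm thick, on the other side of the rack from the tray. Origin: centre of its underside, on the bench.
- box: Loose upright wooden box with a brass clasp, closed for good (a solid body), 44 (x) x 60 (y) x 100 (z) mm, about 0.22 kg. Grasp it across x, its 44 mm. Origin: centre of its underside; z up. At the start its x lies along the rack's x to within 0.08 rad.
- jar: Loose round amber glass jar with an aluminium cap and a paper label, closed, 52 mm across at its body (cap and shoulder a little narrower), 100 mm high, about 0.25 kg. The straight body runs from the foot to about 65 mm; grasp it there or on the cap. Origin: centre of its underside; z up.
- block: Loose steel doming block, 44 x 44 x 32 mm (z), with four round hollows of different sizes in its top, about 0.45 kg. Origin: centre of its underside; z up; sides along x and y; at the start roughly square to the rack. Any yaw is right on the pad.
- hammer: Bystander: a loose hammer lying on the bench beyond the rack, to the left, 240 mm long. Leave alone. Origin: underside of the tool, near mid-length; x along the handle towards the head.
- dish: Bystander: a loose white ceramic dish, 80 mm across and 30 mm high. Leave alone. Origin: centre of its underside.
- brush: Bystander: a loose brush, 180 mm long, lying on the bench between the robot and the rack. Leave alone. Origin: underside of the tool, near mid-length; x along the handle towards the bristles.

How it is judged:
By the outcome, as a careful person would: the job done as asked, in the order asked, and still so for the second after the job is handed in, with the robot touching nothing.
It also fails if it takes over 122 s, if anything falls off the work surface, if the arm or the gripper's body presses on something with over 40 N, if the wrist force passes 120 N, or if a joint passes its speed limit or range.

## Working session

There is one attempt and no reset: what is moved stays moved. The work goes in short steps, Python scripts to look and compute and a tool call to move; the robot and the scene stay as the last step left them, time stands still between calls to the robot, and variables do not carry over. Pictures are saved under pics/ and viewed, at most 14 in all, crops included, and the job is handed in when it is done.

Besides the shell and the picture viewer there is one more tool, called as name(argument=value, ...) on one line, values as JSON. drive_tool: Moves the arm, as the interface text tells. Its arguments: {"type":"object","properties":{"increments":{"type":"array","items":{"type":"array","items":{"type":"number"}}}},"required":["increments"]}

```bash
ls; mkdir -p pics; python3 - <<'E'
from plant import bot,capture,camera_model
import cv2
s=bot.state();print(s)
for n in("scene","side"):
    im=capture(n);cv2.imwrite(f"pics/{n}0.png",im[:,:,::-1]);print(camera_model(n))
E
```

```text
pics
{'time': 0.0, 'qpos': array([ 1.15280343,  0.53714894, -0.00442098,  1.53887133,  0.00259576,
        1.06730618, -0.07121164]), 'joint_velocities': array([ 1.26235438e-05,  6.20782344e-05,  3.33119248e-04, -3.07530038e-05,
       -5.55952130e-04,  7.07775701e-04,  3.62774656e-04]), 'tau': array([-1.17383615e-04, -5.70985973e+01,  9.90879647e-01, -2.51603222e+01,
       -5.61514695e-02,  1.78103778e-02,  1.87570445e-04]), 'ee_pos': array([ 223.73902398, -609.61958617,  237.85111178]), 'tcp_rot': array([-8.36650071e-04,  9.84565927e-01,  1.75011968e-01, -2.15879292e-04]), 'ft_force': array([ 0.09779776, -0.35251043,  0.40740082]), 'moment': array([ 0.04554932,  0.00146613, -0.01794454]), 'grasp_force': 0.0, 'opening': 88.13032564682979}
{'vfov': 56.90549846231824, 'cx': 254.75017282490998, 'cy': 193.82733243933038, 'rvec': array([ 2.37071788,  0.55092881, -0.21479094]), 'tvec': array([-511.45256681, -139.21896326, 1022.48095109])}
{'vfov': 45.5915897760089, 'cx': 258.4487724717535, 'cy': 192.34216995245473, 'rvec': array([ 0.64866495, -2.4477248 ,  1.34565673]), 'tvec': array([501.8332869 , 168.10801992, 862.22325887])}
```

View pics/scene0.png

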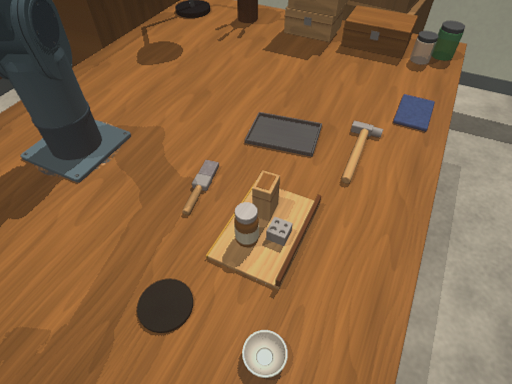

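View pics/side0.png

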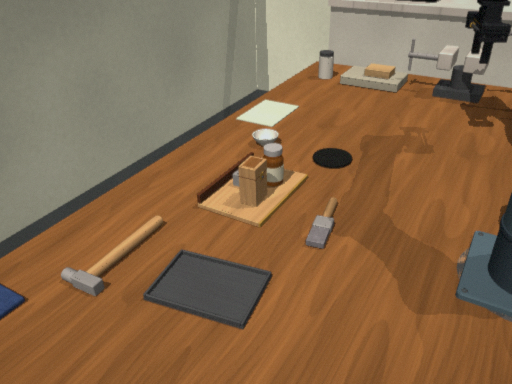

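Scene: the tray is at (283,134), the pad at (165,305), and the rack spans (208,258)–(320,198). On the rack are the box (266,190), jar (246,224) and block (279,231). In the side view the tray is at (210,285) and the box at (253,182).

```bash
cat > h.py <<'E'
import numpy as np,cv2
from scipy.spatial.transform import Rotation as R
def K(m,h=384):
    f=h/2/np.tan(np.radians(m['vfov'])/2)
    return np.array([[f,0,m['cx']],[0,f,m['cy']],[0,0,1.]])
def cast(m,px,z):
    px=np.atleast_2d(np.array(px,float))
    Rm=R.from_rotvec(m['rvec']).as_matrix(); c=-Rm.T@m['tvec']
    d=np.c_[px,np.ones(len(px))]@np.linalg.inv(K(m)).T@Rm
    return c+d*((z-c[2])/d[:,2])[:,None]
def proj(m,P):
    return cv2.projectPoints(np.array(P,float).reshape(-1,1,3),np.array(m['rvec']),np.array(m['tvec']),K(m),None)[0][:,0]
E
python3 - <<'E'
from h import *
from plant import camera_model
import numpy as np
np.set_printoptions(suppress=True,precision=1)
out=[]
for n,seeds in (("scene",{'tray':(283,134),'pad':(165,305)}),("side",{'tray':(210,285),'pad':(332,158)})):
    im=cv2.imread(f"pics/{n}0.png");m=camera_model(n)
    dark=(im.max(2)<80).astype(np.uint8)
    _,lab=cv2.connectedComponents(dark,connectivity=4)
    for k,s in seeds.items():
        mk=(lab==lab[s[1],s[0]]).astype(np.uint8)
        c=max(cv2.findContours(mk,cv2.RETR_EXTERNAL,cv2.CHAIN_APPROX_NONE)[0],key=cv2.contourArea)[:,0]
        P=cast(m,c,14 if k=='tray' else 10)[:,:2].astype(np.float32)
        print(n,k,mk.sum(),cv2.minAreaRect(P),cv2.minEnclosingCircle(P))
m=camera_model("scene")
print(cast(m,[[208,258],[277,284]],12))
print('lip',cast(m,[[277,284],[321,197]],38))
print('box', cast(m,[[266,177]],100),'jarcap',cast(m,[[246,210]],100),'block',cast(m,[[279,227]],44))
a=cv2.imread("pics/scene0.png")[160:300,190:340];b=cv2.imread("pics/side0.png")[130:235,190:340]
cv2.imwrite("pics/crop.png",np.vstack([cv2.resize(a,None,fx=4,fy=4)[:340*1+220],]))
E
```

```text
scene tray 173436 ((352.16302490234375, 564.1343994140625), (1517.8167724609375, 2176.054443359375), 0.8806381225585938) ((631.7175903320312, 600.2763671875), 1159.6591796875)
scene pad 2362 ((514.4928588867188, -284.76123046875), (107.93543243408203, 108.33854675292969), 26.169708251953125) ((515.129638671875, -284.641845703125), 55.875343322753906)
side tray 3912 ((507.2209777832031, 310.20355224609375), (203.57069396972656, 146.5145263671875), 8.549181938171387) ((507.67315673828125, 309.49493408203125), 123.87447357177734)
side pad 646 ((505.1302490234375, -277.455078125), (108.27861785888672, 119.94703674316406), 27.80328941345215) ((503.64581298828125, -278.75048828125), 61.309139251708984)
[[ 537.3 -159.3   12. ]
 [ 694.9 -149.6   12. ]]
lip [[ 699.2 -162.2   38. ]
 [ 701.9   88.4   38. ]]
box [[581.4  36.3 100. ]] jarcap [[584.4 -67.8 100. ]] block [[649.2 -39.3  44. ]]
```

View pics/crop.png

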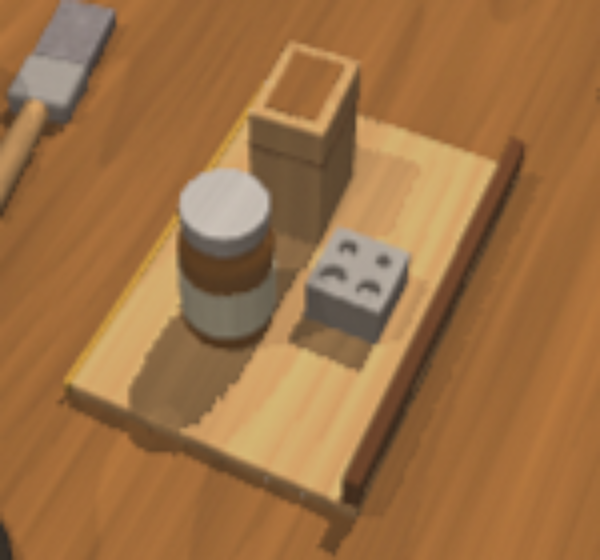

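The rack is close to square with the world at about (620,-37), the tray is at about (507,310), and the pad is at (513,-284). I'll bring the wrist camera over the rack for a close look.

drive_tool(increments=[[0.03,-0.03,-0.02,0,0,-0.09,0.088],[0.06,-0.06,-0.04,0,0,-0.18,0.088],[0.09,-0.09,-0.06,0,0,-0.27,0.088],[0.12,-0.12,-0.08,0,0,-0.36,0.088],[0.15,-0.15,-0.1,0,0,-0.45,0.088]])

```text
time: 0.6
ee_pos: [313.4, -415.8, 339.2]
tcp_rot: [-0.0, 0.92, 0.392, -0.0]
ft_force: [1.7, 0.1, -0.2]
opening: 87.8
grasp_force: 0.0
```

```bash
cat > go.py <<'E'
import sys
from h import *
from plant import bot
np.set_printoptions(suppress=True,precision=4)
# go.py x y z yaw(deg, world angle of tool y, mod 180): shift(m) and turn from measured pose
def delta(s,x,y,z,yaw):
    q=np.array(s['tcp_rot']);M=R.from_quat(q[[1,2,3,0]]).as_matrix()
    a=np.arctan2(M[1,1],M[0,1]);t=np.radians(yaw);t=a+(t-a+np.pi/2)%np.pi-np.pi/2
    ty=np.array([np.cos(t),np.sin(t),0]);tz=np.array([0,0,-1.]);T=np.c_[np.cross(ty,tz),ty,tz]
    return M.T@(np.array([x,y,z])-s['ee_pos'])/1000,R.from_matrix(M.T@T).as_rotvec(),np.degrees(a)
if __name__=="__main__":
    s=bot.state();v=list(map(float,sys.argv[1:5]));d=delta(s,*v)
    print(round(s['time'],2),s['ee_pos'],'yaw',d[2],'op',s['opening'],'g',s['grasp_force'],'ft',s['ft_force'],'\nq',s['qpos'],'\nshift',d[0],'turn',d[1])
E
python3 go.py 540 -37 380 0
```

```text
0.6 [ 313.3832 -415.8266  339.1772] yaw -43.84809680114544 op 87.80475256951603 g 0.0 ft [ 1.6766  0.085  -0.2186] 
q [ 0.9822  0.2238 -0.1706  1.747   0.0411  1.1748  0.0347] 
shift [ 0.4302 -0.099  -0.0408] turn [-0.0006 -0.0001 -0.7653]
```

drive_tool(increments=[[0.045,-0.01,-0.005,0,0,-0.09,0.088],[0.09,-0.02,-0.01,0,0,-0.18,0.088],[0.135,-0.03,-0.015,0,0,-0.27,0.088],[0.18,-0.04,-0.02,0,0,-0.36,0.088],[0.22,-0.05,-0.02,0,0,-0.45,0.088]])

```text
time: 1.1
ee_pos: [431.2, -222.7, 359.3]
tcp_rot: [0.0, 0.809, 0.588, 0.0]
ft_force: [0.7, -0.3, -0.5]
opening: 88.2
grasp_force: 0.0
```

```bash
python3 go.py 540 -37 380 0
```

```text
1.1 [ 431.2123 -222.6631  359.2874] yaw -18.01237091545201 op 88.16872465877886 g 0.0 ft [ 0.6976 -0.3206 -0.4607] 
q [ 0.7288  0.1565 -0.387   1.7888  0.063   1.2072  0.0093] 
shift [ 0.2102  0.0461 -0.0207] turn [ 0.001   0.0002 -0.3144]
```

drive_tool(increments=[[0.042,0.009,-0.004,0,0,-0.063,0.088],[0.084,0.018,-0.008,0,0,-0.126,0.088],[0.126,0.028,-0.012,0,0,-0.189,0.088],[0.168,0.037,-0.016,0,0,-0.25,0.088],[0.21,0.046,-0.02,0,0,-0.31,0.088]])

```text
time: 1.6
ee_pos: [540.1, -38.4, 378.6]
tcp_rot: [-0.0, 0.71, 0.705, -0.0]
ft_force: [-0.0, -0.8, 0.8]
opening: 87.9
grasp_force: 0.0
```

drive_tool(increments=[[0,0,0,0,0,0,0.088],[0,0,0,0,0,0,0.088]])

```text
time: 1.8
ee_pos: [539.6, -39.1, 378.2]
tcp_rot: [-0.0, 0.71, 0.705, -0.0]
ft_force: [-0.4, -0.1, -0.4]
opening: 87.8
grasp_force: 0.0
```

```bash
python3 go.py 540 -37 380 0; python3 - <<'E'
from plant import *
import cv2,pickle
m=camera_model("wrist");im=capture("wrist");cv2.imwrite("pics/w1.png",im[:,:,::-1]);pickle.dump(m,open("pics/w1.pkl","wb"));print(m)
E
```

```text
1.8 [539.5972 -39.1165 378.1925] yaw -0.41538870964110636 op 87.79141647110988 g 0.0 ft [-0.3917 -0.0992 -0.3578] 
q [ 0.4367  0.2754 -0.555   1.6215  0.1495  1.2884 -0.1505] 
shift [ 0.0021  0.0004 -0.0018] turn [-0.001  -0.0002 -0.0072]
{'vfov': 63.96680329593172, 'cx': 254.43217157403114, 'cy': 188.8585770277126, 'rvec': array([-2.84082502,  0.01160364,  0.00323195]), 'tvec': array([-539.44908449, -115.4819106 ,  513.44596546])}
```

View pics/w1.png

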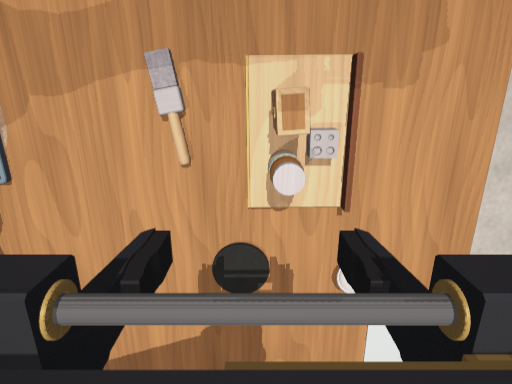

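The wrist view has the box top at about (293,110), the block at (323,144), the jar cap at (289,178), the pad at (240,268), and the rack spanning (247,55)–(360,210). I'll crop in for the corners.

```bash
python3 - <<'E'
from h import *
import pickle
a=cv2.imread("pics/w1.png")[48:216,238:368]
cv2.imwrite("pics/w1c.png",cv2.resize(a,None,fx=3.5,fy=3.5,interpolation=cv2.INTER_CUBIC))
m=pickle.load(open("pics/w1.pkl","rb"));M=R.from_rotvec(m['rvec']).as_matrix();print(-M.T@m['tvec'])
np.set_printoptions(suppress=True,precision=1)
im=cv2.imread("pics/w1.png");dark=(im.max(2)<60).astype(np.uint8)
c=cast(m,[[247,55],[247,208],[342,208]],12);print(c)
E
```

```text
[540.31012317  37.3069358  524.06231426]
[[ 528.8   93.9   12. ]
 [ 525.  -157.    12. ]
 [ 693.8 -158.4   12. ]]
```

View pics/w1c.png

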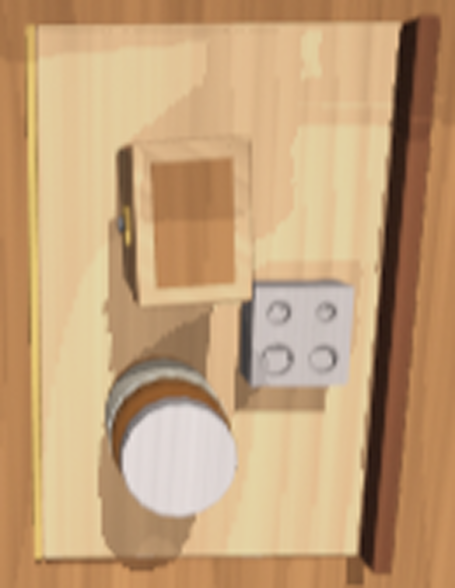

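The crop (scale 3.5, origin (238,48)) shows the box top corners at (132,143), (252,138), (250,298) and (138,305). The cap circle is centred at (179,458), and the block top corners are (256,282), (353,284), (350,386) and (250,386).

```bash
python3 - <<'E'
from h import *
from plant import camera_model
import pickle
np.set_printoptions(suppress=True,precision=1)
m=pickle.load(open("pics/w1.pkl","rb"))
def cp(p): return (np.array(p,float)+.5)/3.5-.5+[238,48]
def rect(p,z):
    P=cast(m,cp(p),z)[:,:2];r=cv2.minAreaRect(P.astype(np.float32))
    y=P[[0,1]].mean(0)-P[[2,3]].mean(0);x=P[[1,2]].mean(0)-P[[0,3]].mean(0)
    print(P.mean(0),'|x|',np.hypot(*x),'|y|',np.hypot(*y),'yaw x,y',np.degrees(np.arctan2(x[1],x[0])),np.degrees(np.arctan2(-y[0],y[1])))
rect([[132,143],[252,138],[250,298],[138,305]],112)
rect([[256,282],[353,284],[350,386],[250,386]],44)
print('cap',cast(m,cp([[179,458],[179,400],[237,458]]),112))
b=cast(m,cp([[28,25],[38,560],[360,555]]),12);print('rack',b)
e=b[0]-b[1];t=np.arctan2(-e[0],e[1]);c=(b[0]+b[1])[:2]/2+85*np.array([np.cos(t),np.sin(t)]);print('rack yaw',np.degrees(t),'centre',c)
for n,x,y in(("box",-25,44),("jar",-25,-44),("block",32,0)):print(n,c+R.from_rotvec([0,0,t]).as_matrix()[:2,:2]@[x,y])
# scene-cam cap & tray
s=camera_model("scene")
f=lambda p:(np.array(p,float)+.5)/4-.5+[190,160]
print('scene cap',cast(s,f([[225,207]]),112)); print('scene box',cast(s,f([[292,42],[358,65],[322,135],[250,115]]),112).mean(0))
print('scene tray',cast(s,[[259,115],[321,127],[316,154],[246,135]],14))
E
```

```text
[589.6  14.8] |x| 43.062498826568 |y| 58.16431990816022 yaw x,y 2.431262269464546 2.365141809294319
[647.9 -38.1] |x| 44.01095599806153 |y| 46.04326130406837 yaw x,y -1.0332930936582494 0.8546808924689613
cap [[586.7 -75.8 112. ]
 [586.1 -52.4 112. ]
 [609.7 -76.  112. ]]
rack [[ 526.8   94.2   12. ]
 [ 527.6 -156.4   12. ]
 [ 690.9 -155.    12. ]]
rack yaw 0.19914162148716322 centre [612.2 -30.8]
box [587.   13.1]
jar [587.4 -74.9]
block [644.2 -30.7]
scene cap [[590.4 -79.5 112. ]]
scene box [592.2  12.8 112. ]
scene tray [[416.1 342.2  14. ]
 [607.  369.5  14. ]
 [633.9 251.4  14. ]
 [423.9 239.6  14. ]]
```

```bash
python3 go.py 589 14 180 2.4
```

```text
1.85 [539.2683 -40.5883 378.1832] yaw -0.5613937971299222 op 88.3551303665705 g 0.0 ft [ 0.0422 -0.8325 -0.3997] 
q [ 0.4381  0.2748 -0.5536  1.6221  0.1496  1.2884 -0.1505] 
shift [0.0552 0.0494 0.1981] turn [-0.0012  0.0006 -0.0517]
```

drive_tool(increments=[[0.011,0.01,0.04,0,0,-0.01,0.088],[0.022,0.02,0.08,0,0,-0.02,0.088],[0.033,0.03,0.12,0,0,-0.03,0.088],[0.044,0.04,0.16,0,0,-0.04,0.088],[0.055,0.049,0.198,0,0,-0.052,0.088]])

```text
time: 2.35
ee_pos: [588.8, 12.5, 178.8]
tcp_rot: [0.0, 0.693, 0.721, -0.001]
ft_force: [-0.4, -0.3, 0.8]
opening: 87.9
grasp_force: 0.0
```

drive_tool(increments=[[0,0,0,0,0,0,0.088],[0,0,0,0,0,0,0.088]])

```text
time: 2.55
ee_pos: [588.7, 13.1, 180.9]
tcp_rot: [-0.0, 0.692, 0.721, -0.001]
ft_force: [0.3, -0.8, 0.6]
opening: 88.0
grasp_force: 0.0
```

```bash
python3 go.py 589 14 60 2.4
```

```text
2.55 [588.6744  13.1055 180.8875] yaw 2.352537596163859 op 88.03083589684026 g 0.0 ft [ 0.2829 -0.795   0.5577] 
q [ 0.2777  0.5558 -0.5143  1.7311  0.3274  0.9425 -0.3262] 
shift [0.001  0.0005 0.1209] turn [-0.0014  0.0008 -0.0008]
```

drive_tool(increments=[[0,0,0.04,0,0,0,0.088],[0,0,0.08,0,0,0,0.088],[0,0,0.11,0,0,0,0.088],[0,0,0.12,0,0,0,0.088],[0,0,0.12,0,0,0,0.088]])

```text
time: 3.05
ee_pos: [589.6, 13.5, 61.6]
tcp_rot: [0.0, 0.692, 0.722, -0.0]
ft_force: [0.2, -0.4, 0.6]
opening: 88.0
grasp_force: 0.0
```

drive_tool(increments=[[0,0,0,0,0,0,0.07],[0,0,0,0,0,0,0.06],[0,0,0,0,0,0,0.052],[0,0,0,0,0,0,0.046],[0,0,0,0,0,0,0.042]])

```text
time: 3.55
ee_pos: [589.4, 14.7, 61.1]
tcp_rot: [0.0, 0.692, 0.722, 0.0]
ft_force: [-0.1, -0.1, -0.1]
opening: 50.2
grasp_force: 0.0
```

drive_tool(increments=[[0,0,0,0,0,0,0.038],[0,0,0,0,0,0,0.035],[0,0,0,0,0,0,0.035],[0,0,0,0,0,0,0.035]])

```text
time: 3.95
ee_pos: [589.4, 14.8, 60.9]
tcp_rot: [0.0, 0.692, 0.722, 0.0]
ft_force: [0.5, -0.3, 3.0]
opening: 43.6
grasp_force: 29.9
```

```bash
python3 go.py 589 14 60 2.4; python3 - <<'E'
from plant import *
import cv2,pickle
m=camera_model("wrist");im=capture("wrist");cv2.imwrite("pics/w2.png",im[:,:,::-1]);pickle.dump(m,open("pics/w2.pkl","wb"))
E
```

```text
3.95 [589.4402  14.7902  60.9009] yaw 2.464756011686241 op 43.633638405425906 g 29.86478677019477 ft [ 0.516  -0.297   3.0367] 
q [ 0.218   0.7209 -0.4383  1.7888  0.4344  0.7283 -0.4107] 
shift [-0.0008 -0.0005  0.0009] turn [ 0.0005 -0.      0.0011]
```

View pics/w2.png

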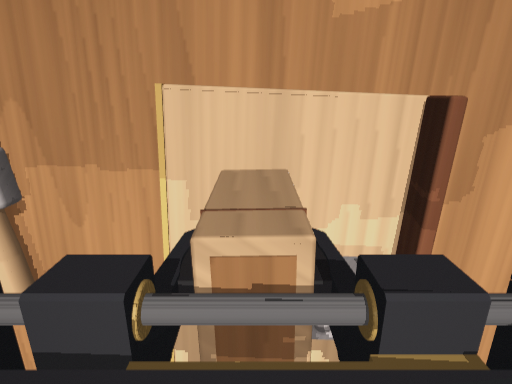

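The box is gripped squarely (top front edge at y≈235, opening 43.6). I'll lift it and move toward the tray.

drive_tool(increments=[[0,0,-0.02,0,0,0,0.035],[0,0,-0.05,0,0,0,0.035],[0,0,-0.09,0,0,0,0.035],[0,0,-0.13,0,0,0,0.035],[0,0,-0.16,0,0,0,0.035]])

```text
time: 4.5
ee_pos: [588.9, 14.8, 222.3]
tcp_rot: [0.0, 0.692, 0.722, 0.0]
ft_force: [0.8, 0.5, -2.7]
opening: 43.7
grasp_force: 29.9
```

drive_tool(increments=[[0.03,-0.015,0,0,0,0,0.035],[0.06,-0.03,0,0,0,0,0.035],[0.1,-0.05,0,0,0,0,0.035],[0.13,-0.07,0,0,0,0,0.035],[0.15,-0.08,0,0,0,0,0.035]])

```text
time: 5.0
ee_pos: [499.7, 163.5, 220.0]
tcp_rot: [-0.001, 0.69, 0.723, -0.001]
ft_force: [1.2, 0.3, -2.7]
opening: 44.1
grasp_force: 29.9
```

drive_tool(increments=[[0,0,0,0,0,0,0.035],[0,0,0,0,0,0,0.035]])

```text
time: 5.2
ee_pos: [502.3, 160.8, 220.2]
tcp_rot: [-0.0, 0.691, 0.722, -0.001]
ft_force: [-0.1, -0.5, -2.9]
opening: 44.1
grasp_force: 29.9
```

```bash
python3 go.py 507 310 220 8.5; python3 - <<'E'
from plant import *
from h import *
import cv2,pickle
m=camera_model("wrist");im=capture("wrist");cv2.imwrite("pics/w3.png",im[:,:,::-1]);pickle.dump(m,open("pics/w3.pkl","wb"))
print(cast(m,[[256,192]],14))
E
```

```text
5.2 [502.3221 160.7636 220.1598] yaw 2.512585941608649 op 44.121411146362526 g 29.864999901037663 ft [-0.0609 -0.4799 -2.9279] 
q [ 0.0779  0.417  -0.5975  1.8524  0.2825  0.9587 -0.6004] 
shift [0.1489 0.0112 0.    ] turn [-0.0012  0.0008 -0.1045]
[[505.4631653  123.93636232  14.        ]]
```

View pics/w3.png

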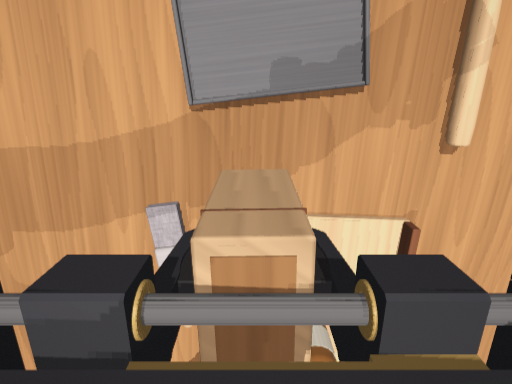

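The tray's near rim runs from (190,103) to (369,84).

```bash
python3 - <<'E'
from h import *
import pickle
np.set_printoptions(suppress=True,precision=1)
m=pickle.load(open("pics/w3.pkl","rb"))
P=cast(m,[[190,102],[369,84],[173,0],[369,0]],14)[:,:2];print(P)
e=P[1]-P[0];t=np.arctan2(e[1],e[0]);c=P[:2].mean(0)+70*np.array([-np.sin(t),np.cos(t)])
u=np.array([np.cos(t),np.sin(t)]);print(np.hypot(*e),np.degrees(t),'c',c,'spots',c-50*u,c+50*u)
E
```

```text
[[428.2 224.9]
 [622.3 252. ]
 [413.  323.2]
 [610.  331.6]]
196.0267402675344 7.950792440911452 c [515.6 307.8] spots [466.  300.9] [565.1 314.7]
```

```bash
python3 go.py 462 302 220 8
```

```text
5.25 [502.8866 159.967  220.1613] yaw 2.4136871051970834 op 43.542413384604934 g 29.865051072556525 ft [ 0.6837  0.1344 -3.6055] 
q [ 0.0788  0.4172 -0.5967  1.8519  0.2827  0.9587 -0.6004] 
shift [ 0.1436 -0.0349  0.    ] turn [-0.0009  0.001  -0.0975]
```

drive_tool(increments=[[0.036,-0.009,0,0,0,-0.03,0.035],[0.075,-0.018,0,0,0,-0.06,0.035],[0.115,-0.028,0,0,0,-0.097,0.035],[0.143,-0.035,0,0,0,-0.097,0.035],[0.143,-0.035,0,0,0,-0.097,0.035]])

```text
time: 5.75
ee_pos: [460.2, 306.3, 220.8]
tcp_rot: [-0.001, 0.654, 0.756, 0.001]
ft_force: [0.2, 0.1, -2.3]
opening: 43.8
grasp_force: 29.9
```

drive_tool(increments=[[0,0,0.04,0,0,0,0.035],[0,0,0.08,0,0,0,0.035],[0,0,0.12,0,0,0,0.035],[0,0,0.145,0,0,0,0.035],[0,0,0.145,0,0,0,0.035]])

```text
time: 6.25
ee_pos: [460.6, 298.6, 72.1]
tcp_rot: [-0.0, 0.657, 0.754, -0.004]
ft_force: [-0.5, -0.5, -3.1]
opening: 44.1
grasp_force: 29.9
```

```bash
python3 go.py 462 302 54 8
```

```text
6.25 [460.6494 298.6414  72.0528] yaw 7.875624629239438 op 44.06541419686831 g 29.865236612968147 ft [-0.4799 -0.4553 -3.0977] 
q [-0.2603  0.674  -0.5266  1.8831  0.4938  0.7246 -0.9348] 
shift [0.0032 0.0019 0.018 ] turn [-0.0062  0.0045 -0.0022]
```

drive_tool(increments=[[0.002,0.001,0.005,0,0,0,0.035],[0.002,0.001,0.01,0,0,0,0.035],[0.002,0.001,0.015,0,0,0,0.035],[0.002,0.001,0.017,0,0,0,0.035],[0.002,0.001,0.017,0,0,0,0.035]])

```text
time: 6.75
ee_pos: [462.5, 304.6, 58.9]
tcp_rot: [0.0, 0.656, 0.755, 0.0]
ft_force: [-0.5, 1.1, -3.5]
opening: 43.8
grasp_force: 29.9
```

drive_tool(increments=[[0,0,0,0,0,0,0.035],[0,0,0.001,0,0,0,0.035],[0,0,0.001,0,0,0,0.035]])

```text
time: 7.05
ee_pos: [462.4, 304.7, 57.8]
tcp_rot: [0.0, 0.656, 0.755, 0.0]
ft_force: [-0.6, 0.4, -3.7]
opening: 44.0
grasp_force: 29.9
```

drive_tool(increments=[[0,0,0.001,0,0,0,0.035],[0,0,0.002,0,0,0,0.035],[0,0,0.003,0,0,0,0.035],[0,0,0.003,0,0,0,0.035],[0,0,0.003,0,0,0,0.035]])

```text
time: 7.55
ee_pos: [462.3, 304.6, 54.6]
tcp_rot: [-0.0, 0.656, 0.755, -0.0]
ft_force: [-0.1, 0.4, -2.6]
opening: 43.7
grasp_force: 29.9
```

drive_tool(increments=[[0,0,0.001,0,0,0,0.035],[0,0,0.001,0,0,0,0.035],[0,0,0.001,0,0,0,0.035]])

```text
time: 7.85
ee_pos: [462.5, 304.8, 53.9]
tcp_rot: [0.0, 0.656, 0.755, 0.0]
ft_force: [-0.8, -0.1, -0.6]
opening: 43.8
grasp_force: 29.9
```

Contact is made. Release slowly and rise.

drive_tool(increments=[[0,0,0,0,0,0,0.05],[0,0,0,0,0,0,0.06],[0,0,0,0,0,0,0.075],[0,0,0,0,0,0,0.088],[0,0,0,0,0,0,0.088]])

```text
time: 8.35
ee_pos: [462.4, 304.7, 53.7]
tcp_rot: [-0.0, 0.656, 0.755, 0.0]
ft_force: [-0.3, 0.0, -0.8]
opening: 80.1
grasp_force: 0.0
```

drive_tool(increments=[[0,0,-0.03,0,0,0,0.088],[0,0,-0.07,0,0,0,0.088],[0,0,-0.11,0,0,0,0.088],[0,0,-0.13,0,0,0,0.088],[-0.03,0,-0.15,0,0,0,0.088]])

```text
time: 8.85
ee_pos: [465.7, 278.9, 205.8]
tcp_rot: [-0.001, 0.654, 0.757, 0.002]
ft_force: [0.3, -0.2, -0.5]
opening: 88.0
grasp_force: 0.0
```

```bash
python3 go.py 588 -76.5 204 0;python3 - <<'E'
from plant import *
import cv2
im=capture("scene");cv2.imwrite("pics/s2.png",im[60:300,180:380,::-1].repeat(3,0).repeat(3,1)[:600])
E
```

```text
8.85 [465.7051 278.9354 205.8004] yaw 8.352090327274858 op 87.95166971750494 g 0.0 ft [ 0.3296 -0.2258 -0.5093] 
q [-0.1241  0.472  -0.6431  1.829   0.3393  0.9487 -0.7686] 
shift [-0.3694  0.0694  0.0005] turn [ 0.0018 -0.0041  0.1458]
```

View pics/s2.png

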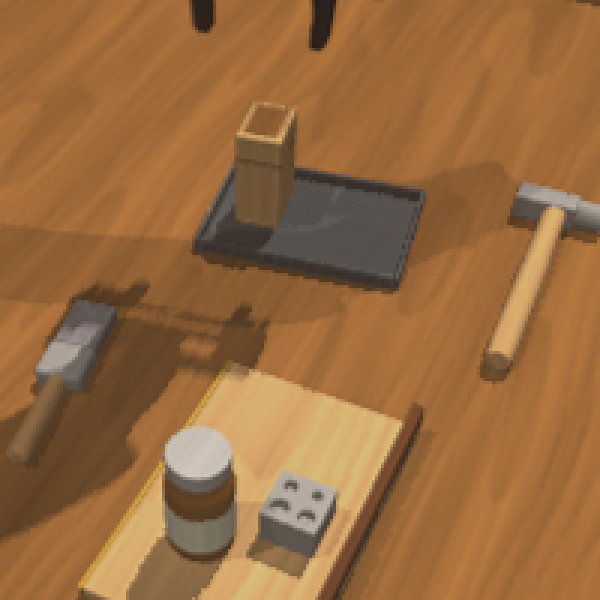

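Box stands upright at the tray's left end. Next is the jar: I'll go above it and measure the cap from there.

drive_tool(increments=[[-0.045,0.009,-0.01,0,0,0.018,0.088],[-0.09,0.017,-0.02,0,0,0.036,0.088],[-0.135,0.025,-0.04,0,0,0.054,0.088],[-0.18,0.034,-0.06,0,0,0.073,0.088],[-0.22,0.041,-0.08,0,0,0.09,0.088]])

```text
time: 9.4
ee_pos: [538.2, 60.0, 284.3]
tcp_rot: [0.0, 0.69, 0.724, -0.0]
ft_force: [-0.0, 0.0, 0.5]
opening: 88.0
grasp_force: 0.0
```

```bash
python3 go.py 588 -76.5 310 0
```

```text
9.4 [538.204   60.0452 284.3417] yaw 2.739698561235506 op 88.03518149922886 g 0.0 ft [-0.0261  0.022   0.486 ] 
q [ 0.2784  0.3638 -0.5983  1.7502  0.2277  1.0976 -0.3463] 
shift [-0.1388  0.0432 -0.0256] turn [-0.0001  0.0006  0.0478]
```

drive_tool(increments=[[-0.045,0.014,-0.01,0,0,0.016,0.088],[-0.09,0.028,-0.02,0,0,0.032,0.088],[-0.138,0.043,-0.025,0,0,0.048,0.088],[-0.138,0.043,-0.025,0,0,0.048,0.088],[-0.138,0.043,-0.025,0,0,0.048,0.088]])

```text
time: 9.9
ee_pos: [587.6, -74.1, 308.2]
tcp_rot: [-0.0, 0.707, 0.707, -0.0]
ft_force: [-0.2, 0.6, -0.0]
opening: 87.8
grasp_force: 0.0
```

```bash
python3 - <<'E'
from plant import *
from h import *
import pickle
np.set_printoptions(suppress=True,precision=1)
s=bot.state();m=camera_model("wrist");im=capture("wrist");cv2.imwrite("pics/w4.png",im[:,:,::-1]);pickle.dump(m,open("pics/w4.pkl","wb"))
print(s['ee_pos'])
u=proj(m,[[588,-76.5,112]])[0];print('exp',u)
hsv=cv2.cvtColor(im,cv2.COLOR_RGB2HSV);mk=((hsv[...,1]<45)&(hsv[...,2]>110)).astype(np.uint8)
n,lab,st,ce=cv2.connectedComponentsWithStats(mk,connectivity=4)
for i in range(1,n):
    if st[i,4]>300:
        c=max(cv2.findContours((lab==i).astype(np.uint8),cv2.RETR_EXTERNAL,cv2.CHAIN_APPROX_NONE)[0],key=len)[:,0]
        P=cast(m,c,112)[:,:2].astype(np.float32);print(ce[i],st[i],cv2.minEnclosingCircle(P),cv2.minAreaRect(P))
E
```

```text
[587.6 -74.1 308.2]
exp [254.9 166. ]
[109.2  49.5] [  85    9   50   82 2307] ((439.2065734863281, 44.394962310791016), 38.64939498901367) ((439.3247375488281, 44.34798049926758), (32.09654998779297, 73.44100952148438), 10.084403991699219)
[498.5 198.9] [ 473   90   39  165 3254] ((883.018310546875, -91.95298767089844), 100.19102478027344) ((860.706787109375, -97.41961669921875), (45.942848205566406, 200.3818359375), 13.76710033416748)
[300.2 124.5] [ 284  108   34   35 1144] ((637.5703125, -30.4700984954834), 25.47704315185547) ((637.8895263671875, -30.6983699798584), (36.05656433105469, 37.09265899658203), 1.5223644971847534)
[254.1 164.5] [ 235  144   40   41 1286] ((586.6329956054688, -75.0438232421875), 23.767438888549805) ((587.4467163085938, -74.63404846191406), (46.44172668457031, 44.53596496582031), 89.90241241455078)
[334.  280.8] [319 261  36  33 766] ((695.2061157226562, -226.86729431152344), 28.630002975463867) ((687.3884887695312, -231.37208557128906), (38.2888069152832, 54.95213317871094), 31.015050888061523)
[257.1 302.7] [ 94 302 357   2 479] ((610.076171875, -261.09051513671875), 234.28781127929688) ((610.0773315429688, -260.3130798339844), (1.5563863515853882, 468.57537841796875), 89.92082214355469)
[255.2 313.3] [  56  309  398   10 3837] ((586.9793701171875, -278.40863037109375), 264.6120300292969) ((586.9805297851562, -277.6509704589844), (14.365938186645508, 529.223876953125), 89.92206573486328)
[375.2 345.9] [ 353  328   50   34 1393] ((760.3157958984375, -329.7259216308594), 44.60939025878906) ((759.9330444335938, -329.6761779785156), (56.634246826171875, 69.78502655029297), 89.9319839477539)
```

View pics/w4.png

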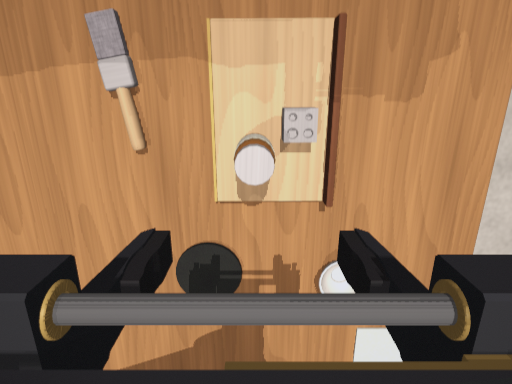

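Jar is at (587,-75) from the cap at (254,164). Descend and grasp.

drive_tool(increments=[[0,0,0.045,0,0,0,0.088],[0,0,0.09,0,0,0,0.088],[0,0,0.135,0,0,0,0.088],[0,0,0.17,0,0,0,0.088],[0,0,0.18,0,0,0,0.088]])

```text
time: 10.45
ee_pos: [584.6, -70.6, 125.1]
tcp_rot: [-0.003, 0.705, 0.709, -0.002]
ft_force: [0.5, -0.2, 0.5]
opening: 87.7
grasp_force: 0.0
```

drive_tool(increments=[[0,0,0,0,0,0,0.088]])

```text
time: 10.55
ee_pos: [586.8, -71.2, 127.9]
tcp_rot: [-0.001, 0.706, 0.709, -0.001]
ft_force: [0.4, -0.1, -0.6]
opening: 87.9
grasp_force: 0.0
```

```bash
python3 go.py 587 -75 52.5 0
```

```text
10.55 [586.7846 -71.1756 127.9406] yaw 0.25022805911511115 op 87.87712325139665 g 0.0 ft [ 0.4265 -0.1139 -0.5904] 
q [ 0.3831  0.624  -0.4638  1.7584  0.3554  0.8458 -0.2401] 
shift [-0.0039  0.0004  0.0754] turn [-0.0025 -0.001   0.0044]
```

drive_tool(increments=[[-0.002,0,0.025,0,0,0.004,0.088],[-0.003,0,0.05,0,0,0.004,0.088],[-0.003,0,0.07,0,0,0.004,0.088],[-0.003,0,0.074,0,0,0.004,0.088],[-0.003,0,0.074,0,0,0.004,0.088]])

```text
time: 11.05
ee_pos: [588.8, -75.4, 56.2]
tcp_rot: [0.001, 0.708, 0.707, 0.001]
ft_force: [-0.3, 0.4, -0.3]
opening: 88.2
grasp_force: 0.0
```

```bash
python3 go.py 587 -75 52.5 0
```

```text
11.05 [588.7621 -75.3558  56.1744] yaw -0.08385681878813091 op 88.18742311961248 g 0.0 ft [-0.3347  0.4147 -0.3345] 
q [ 0.3516  0.7279 -0.4127  1.7813  0.4173  0.718  -0.2876] 
shift [ 0.0004 -0.0018  0.0037] turn [ 0.0018 -0.0001 -0.0015]
```

drive_tool(increments=[[0,-0.001,0.002,0,0,0,0.075],[0,-0.001,0.003,0,0,0,0.068],[0,-0.001,0.003,0,0,0,0.06],[0,-0.001,0.003,0,0,0,0.056],[0,-0.001,0.003,0,0,0,0.053]])

```text
time: 11.55
ee_pos: [586.9, -75.9, 52.0]
tcp_rot: [0.0, 0.708, 0.706, 0.0]
ft_force: [-0.3, -0.1, -0.2]
opening: 53.4
grasp_force: 0.0
```

drive_tool(increments=[[0,0,0,0,0,0,0.05],[0,0,0,0,0,0,0.046],[0,0,0,0,0,0,0.042],[0,0,0,0,0,0,0.042],[0,0,0,0,0,0,0.042]])

```text
time: 12.05
ee_pos: [587.1, -75.9, 51.9]
tcp_rot: [0.0, 0.708, 0.706, 0.0]
ft_force: [1.1, 0.1, 2.3]
opening: 50.9
grasp_force: 30.0
```

```bash
python3 go.py 587 -75 53 0
```

```text
12.05 [587.0636 -75.899   51.929 ] yaw -0.11256422475200979 op 50.92732315506755 g 29.99851444736123 ft [1.0812 0.134  2.2593] 
q [ 0.3505  0.7327 -0.4094  1.7855  0.4207  0.7102 -0.2903] 
shift [ 0.0009 -0.0001 -0.0011] turn [ 0.0006  0.0001 -0.002 ]
```

drive_tool(increments=[[0,0,-0.02,0,0,0,0.042],[0,0,-0.05,0,0,0,0.042],[0,0,-0.09,0,0,0,0.042],[0,0,-0.13,0,0,0,0.042],[0.02,0,-0.16,0,0,0,0.042]])

```text
time: 12.55
ee_pos: [586.5, -59.2, 213.2]
tcp_rot: [0.001, 0.709, 0.705, -0.001]
ft_force: [0.0, -0.4, -2.0]
opening: 51.7
grasp_force: 30.0
```

drive_tool(increments=[[0.04,-0.003,0,0,0,-0.02,0.042],[0.08,-0.006,0,0,0,-0.03,0.042],[0.12,-0.009,0,0,0,-0.05,0.042],[0.16,-0.011,0,0,0,-0.06,0.042],[0.2,-0.013,0,0,0,-0.08,0.042]])

```text
time: 13.05
ee_pos: [573.0, 145.3, 210.9]
tcp_rot: [-0.0, 0.679, 0.734, -0.001]
ft_force: [-0.4, 0.2, -1.9]
opening: 50.9
grasp_force: 30.0
```

```bash
python3 go.py 561 316 210 8
```

```text
13.05 [573.0444 145.3158 210.9499] yaw 4.499633129253781 op 50.91432152238817 g 29.998721997253597 ft [-0.3912  0.2162 -1.9365] 
q [ 0.0845  0.5314 -0.5606  1.6986  0.3242  1.0076 -0.5111] 
shift [0.1711 0.0014 0.0008] turn [-0.0019  0.0005 -0.0611]
```

drive_tool(increments=[[0.042,0,0,0,0,-0.015,0.042],[0.084,0,0,0,0,-0.03,0.042],[0.126,0.001,0,0,0,-0.045,0.042],[0.168,0.001,0,0,0,-0.06,0.042],[0.171,0.001,0,0,0,-0.06,0.042]])

```text
time: 13.55
ee_pos: [558.1, 322.0, 211.2]
tcp_rot: [-0.003, 0.653, 0.757, 0.001]
ft_force: [0.4, 0.5, -1.9]
opening: 51.0
grasp_force: 30.0
```

drive_tool(increments=[[0,0,0.03,0,0,0,0.042],[0,0,0.07,0,0,0,0.042],[0,0,0.11,0,0,0,0.042],[0,0,0.135,0,0,0,0.042],[0,0,0.145,0,0,0,0.042]])

```text
time: 14.05
ee_pos: [559.6, 312.6, 63.0]
tcp_rot: [-0.001, 0.657, 0.754, -0.003]
ft_force: [-0.8, 0.3, -1.4]
opening: 51.3
grasp_force: 30.0
```

drive_tool(increments=[[0,0,0,0,0,0,0.042],[0,0,0,0,0,0,0.042]])

```text
time: 14.25
ee_pos: [562.4, 315.1, 67.8]
tcp_rot: [0.0, 0.657, 0.754, 0.001]
ft_force: [0.4, -0.4, -1.5]
opening: 50.9
grasp_force: 30.0
```

```bash
python3 go.py 561 316 46 8
```

```text
14.25 [562.4409 315.1328  67.8338] yaw 7.899946604885177 op 50.90319017851618 g 29.99952185433358 ft [ 0.3708 -0.3736 -1.5315] 
q [-0.2435  0.7955 -0.4974  1.6326  0.4772  0.8356 -0.8021] 
shift [ 0.001  -0.0013  0.0218] turn [ 0.0012 -0.0007 -0.0017]
```

drive_tool(increments=[[0,0,0.006,0,0,0,0.042],[0,0,0.012,0,0,0,0.042],[0,0,0.017,0,0,0,0.042],[0,0,0.019,0,0,0,0.042],[0,0,0.019,0,0,0,0.042]])

```text
time: 14.75
ee_pos: [561.6, 314.5, 47.3]
tcp_rot: [-0.0, 0.657, 0.754, -0.0]
ft_force: [-1.6, 0.0, -2.7]
opening: 50.8
grasp_force: 30.0
```

drive_tool(increments=[[0,0,0,0,0,0,0.042],[0,0,0.001,0,0,0,0.042],[0,0,0.001,0,0,0,0.042]])

```text
time: 15.05
ee_pos: [561.9, 314.7, 46.7]
tcp_rot: [0.0, 0.657, 0.754, 0.0]
ft_force: [0.5, -0.0, -1.7]
opening: 50.8
grasp_force: 30.0
```

drive_tool(increments=[[0,0,0.001,0,0,0,0.042],[0,0,0.001,0,0,0,0.042],[0,0,0.001,0,0,0,0.042]])

```text
time: 15.35
ee_pos: [561.8, 314.7, 45.7]
tcp_rot: [-0.0, 0.657, 0.754, -0.0]
ft_force: [0.8, 0.1, -2.5]
opening: 51.3
grasp_force: 30.0
```

drive_tool(increments=[[0,0,0.001,0,0,0,0.042],[0,0,0.001,0,0,0,0.042],[0,0,0.001,0,0,0,0.042]])

```text
time: 15.65
ee_pos: [562.0, 314.8, 45.0]
tcp_rot: [0.0, 0.657, 0.754, 0.0]
ft_force: [-0.5, -0.4, 1.2]
opening: 50.8
grasp_force: 30.0
```

```bash
python3 go.py 561 316 46 8
```

```text
15.65 [561.9933 314.7859  44.9643] yaw 7.901288210744482 op 50.834474680352635 g 29.998053680174053 ft [-0.4657 -0.3941  1.1549] 
q [-0.2536  0.8265 -0.4819  1.6376  0.4947  0.8013 -0.8151] 
shift [ 0.0013 -0.0008 -0.001 ] turn [ 0.0003 -0.0001 -0.0017]
```

drive_tool(increments=[[0,0,0,0,0,0,0.056],[0,0,0,0,0,0,0.064],[0,0,0,0,0,0,0.075],[0,0,0,0,0,0,0.088],[0,0,0,0,0,0,0.088]])

```text
time: 16.15
ee_pos: [561.9, 314.7, 44.7]
tcp_rot: [0.0, 0.657, 0.754, 0.0]
ft_force: [0.3, 0.3, -0.0]
opening: 86.1
grasp_force: 0.0
```

drive_tool(increments=[[0,0,-0.03,0,0,0,0.088],[0,0,-0.07,0,0,0,0.088],[0,0,-0.11,0,0,0,0.088],[0,0,-0.15,0,0,0,0.088],[0,0,-0.19,0,0,0,0.088]])

```text
time: 16.65
ee_pos: [561.6, 314.6, 236.4]
tcp_rot: [0.0, 0.657, 0.754, -0.0]
ft_force: [1.1, -0.2, 0.2]
opening: 88.0
grasp_force: 0.0
```

```bash
python3 - <<'E'
from h import *
import pickle
np.set_printoptions(suppress=True,precision=2)
m=pickle.load(open("pics/w4.pkl","rb"));im=cv2.imread("pics/w4.png")
hsv=cv2.cvtColor(im,cv2.COLOR_BGR2HSV);mk=((hsv[...,1]<45)&(hsv[...,2]>110)).astype(np.uint8)
_,lab=cv2.connectedComponents(mk,connectivity=4)
c=cv2.findContours((lab==lab[124,300]).astype(np.uint8),cv2.RETR_EXTERNAL,cv2.CHAIN_APPROX_NONE)[0][0][:,0]
print('block',cv2.minAreaRect(cast(m,c,44)[:,:2].astype(np.float32)))
e=cast(m,[[210,18],[216,202],[322,201]],12);print('rack',e)
mk=(im.max(2)<45).astype(np.uint8)[240:298,170:248]
p=cast(m,[[176,272],[242,272],[208,243]],10);print('pad',p)
E
python3 go.py 648 -37 250 -50
```

```text
block ((647.84814453125, -37.26338195800781), (43.224605560302734, 44.466270446777344), 1.5217864513397217)
rack [[ 530.61   95.05   12.  ]
 [ 528.56 -155.65   12.  ]
 [ 690.15 -154.31   12.  ]]
pad [[ 457.48 -278.87   10.  ]
 [ 566.44 -279.03   10.  ]
 [ 512.78 -225.93   10.  ]]
16.65 [561.6175 314.5728 236.3835] yaw 7.916367885148867 op 87.95152436159002 g 0.0 ft [ 1.0919 -0.1893  0.24  ] 
q [-0.1863  0.5981 -0.5863  1.5316  0.3535  1.1194 -0.7097] 
shift [-0.3601  0.0371 -0.0136] turn [0.     0.     1.0108]
```

drive_tool(increments=[[-0.045,0.004,-0.01,0,0,0.13,0.088],[-0.09,0.008,-0.013,0,0,0.26,0.088],[-0.135,0.013,-0.013,0,0,0.39,0.088],[-0.18,0.018,-0.013,0,0,0.52,0.088],[-0.22,0.022,-0.013,0,0,0.65,0.088]])

```text
time: 17.15
ee_pos: [614.3, 97.1, 247.9]
tcp_rot: [0.0, 0.865, 0.502, 0.0]
ft_force: [0.5, 0.2, -0.2]
opening: 88.1
grasp_force: 0.0
```

```bash
python3 go.py 648 -37 220 -89.5
```

```text
17.15 [614.2726  97.1188 247.8891] yaw -29.70579539845763 op 88.14089820024067 g 0.0 ft [ 0.5118  0.2268 -0.2117] 
q [ 0.0683  0.5148 -0.4208  1.5889  0.23    1.0868 -0.93  ] 
shift [-0.0998  0.0957  0.028 ] turn [ 0.0008 -0.      1.0436]
```

drive_tool(increments=[[-0.03,0.03,0.005,0,0,0.14,0.088],[-0.06,0.06,0.01,0,0,0.28,0.088],[-0.09,0.085,0.015,0,0,0.42,0.088],[-0.1,0.096,0.02,0,0,0.56,0.088],[-0.1,0.096,0.028,0,0,0.7,0.088]])

```text
time: 17.65
ee_pos: [649.2, -38.8, 219.7]
tcp_rot: [0.001, 0.985, 0.173, 0.0]
ft_force: [-0.3, 0.4, 0.3]
opening: 88.0
grasp_force: 0.0
```

```bash
python3 go.py 648 -37.3 180 -89.5
```

```text
17.65 [649.2297 -38.8207 219.6614] yaw -70.08091813125066 op 87.9809931365162 g 0.0 ft [-0.2559  0.421   0.2664] 
q [ 0.1452  0.5674 -0.2274  1.5448  0.1429  1.0448 -1.3427] 
shift [-0.0006 -0.0019  0.0397] turn [ 0.0021 -0.0005  0.3389]
```

drive_tool(increments=[[0,-0.001,0.01,0,0,0.12,0.088],[0,-0.002,0.025,0,0,0.24,0.088],[0,-0.002,0.04,0,0,0.338,0.088],[0,-0.002,0.07,0,0,0.338,0.088],[0,-0.002,0.1,0,0,0.338,0.088]])

```text
time: 18.15
ee_pos: [648.3, -32.3, 119.3]
tcp_rot: [0.0, 1.0, 0.011, 0.001]
ft_force: [-0.2, 0.5, -1.1]
opening: 88.1
grasp_force: 0.0
```

drive_tool(increments=[[0,0,0,0,0,0,0.088],[0,0,0,0,0,0,0.088]])

```text
time: 18.35
ee_pos: [647.9, -32.4, 120.0]
tcp_rot: [-0.0, 1.0, 0.011, -0.0]
ft_force: [0.6, -1.0, 0.1]
opening: 88.0
grasp_force: 0.0
```

```bash
python3 go.py 648 -37.3 18 -89.5
```

```text
18.35 [647.8731 -32.3712 120.0074] yaw -88.79640229400691 op 88.0147795633205 g 0.0 ft [ 0.6463 -1.0137  0.0776] 
q [ 0.0794  0.6754 -0.1437  1.6184  0.1186  0.8569 -1.6607] 
shift [0.0001 0.0049 0.102 ] turn [-0.0002  0.0005  0.0123]
```

drive_tool(increments=[[0,0.003,0.02,0,0,0.01,0.088],[0,0.005,0.045,0,0,0.01,0.088],[0,0.005,0.07,0,0,0.01,0.088],[0,0.005,0.09,0,0,0.01,0.088],[0,0.005,0.095,0,0,0.01,0.088]])

```text
time: 18.85
ee_pos: [648.0, -37.5, 24.5]
tcp_rot: [-0.0, 1.0, 0.005, -0.0]
ft_force: [0.4, 1.1, 0.1]
opening: 88.1
grasp_force: 0.0
```

drive_tool(increments=[[0,0,0,0,0,0,0.088],[0,0,0,0,0,0,0.08]])

```text
time: 19.05
ee_pos: [649.5, -37.5, 26.6]
tcp_rot: [-0.0, 1.0, 0.005, 0.001]
ft_force: [-0.3, 0.7, -0.2]
opening: 81.9
grasp_force: 0.0
```

```bash
python3 go.py 648 -37.3 18 -89.5
```

```text
19.05 [649.4834 -37.524   26.6253] yaw -89.38690778110421 op 81.9481290107324 g 0.0 ft [-0.3261  0.7387 -0.2039] 
q [ 0.0738  0.8083 -0.1244  1.6391  0.1397  0.6999 -1.6793] 
shift [-0.0015 -0.0002  0.0086] turn [ 0.     -0.0029  0.002 ]
```

drive_tool(increments=[[0,0,0.005,0,0,0,0.075],[0,0,0.008,0,0,0,0.066],[0,0,0.008,0,0,0,0.057],[0,0,0.008,0,0,0,0.05],[0,0,0.008,0,0,0,0.046]])

```text
time: 19.55
ee_pos: [648.1, -37.5, 16.8]
tcp_rot: [0.0, 1.0, 0.005, 0.0]
ft_force: [0.1, -0.6, 1.1]
opening: 46.5
grasp_force: 0.0
```

drive_tool(increments=[[0,0,0,0,0,0,0.042],[0,0,0,0,0,0,0.038],[0,0,0,0,0,0,0.034],[0,0,0,0,0,0,0.034],[0,0,0,0,0,0,0.034]])

```text
time: 20.05
ee_pos: [648.1, -37.6, 16.8]
tcp_rot: [0.0, 1.0, 0.005, 0.0]
ft_force: [-0.5, 0.3, 0.9]
opening: 43.6
grasp_force: 30.0
```

The block is gripped. I'll lift it and stop short of the pad to measure the pad with the wrist camera.

drive_tool(increments=[[0,0,-0.02,0,0,0,0.034],[0,0,-0.05,0,0,0,0.034],[0,0,-0.09,0,0,0,0.034],[0,0,-0.13,0,0,0,0.034],[-0.02,0.02,-0.17,0,0,0,0.034]])

```text
time: 20.55
ee_pos: [629.2, -53.4, 187.6]
tcp_rot: [-0.002, 1.0, 0.008, 0.001]
ft_force: [0.9, 0.5, -3.6]
opening: 43.8
grasp_force: 30.0
```

drive_tool(increments=[[-0.03,0.03,0,0,0,0,0.034],[-0.06,0.06,0,0,0,0,0.034],[-0.09,0.09,0,0,0,0,0.034],[-0.12,0.125,0,0,0,0,0.034],[-0.15,0.16,0,0,0,0,0.034]])

```text
time: 21.05
ee_pos: [477.9, -220.0, 186.1]
tcp_rot: [-0.0, 1.0, 0.006, -0.001]
ft_force: [0.1, -1.0, -4.6]
opening: 43.4
grasp_force: 30.0
```

drive_tool(increments=[[-0.02,0.035,0,0,0,0,0.034],[-0.04,0.065,0,0,0,0,0.034],[-0.05,0.065,0,0,0,0,0.034],[-0.05,0.065,0,0,0,0,0.034],[-0.05,0.065,0,0,0,0,0.034]])

```text
time: 21.55
ee_pos: [431.1, -283.5, 186.4]
tcp_rot: [-0.001, 1.0, 0.006, -0.0]
ft_force: [0.7, 0.5, -4.2]
opening: 43.4
grasp_force: 30.0
```

```bash
python3 go.py 512 -281 100 -89.5; python3 - <<'E'
from plant import *
from h import *
m=camera_model("wrist");im=capture("wrist");cv2.imwrite("pics/w5.png",im[:,:,::-1])
u=proj(m,[[512,-281,10]])[0];print(u)
mk=(im.max(2)<60).astype(np.uint8);_,lab=cv2.connectedComponents(mk,connectivity=4)
x,y=u.astype(int);c=max(cv2.findContours((lab==lab[y,x]).astype(np.uint8),cv2.RETR_EXTERNAL,cv2.CHAIN_APPROX_NONE)[0],key=len)[:,0]
P=cast(m,c,10)[:,:2].astype(np.float32);print(lab[y,x],len(c),cv2.minEnclosingCircle(P),cv2.minAreaRect(P))
E
```

```text
21.55 [ 431.1487 -283.4927  186.4277] yaw -89.29573611827753 op 43.43064620481568 g 29.996573198586702 ft [ 0.654   0.4861 -4.1951] 
q [ 0.5836  0.3824 -0.1095  1.9324  0.054   0.8302 -1.113 ] 
shift [ 0.0809 -0.0014  0.0864] turn [-0.0011  0.0001  0.0036]
[252.87284165  89.08393594]
1 645 ((516.6030883789062, -272.52508544921875), 51.84379577636719) ((517.2381591796875, -267.867919921875), (91.98284912109375, 76.36722564697266), 3.685312271118164)
```

View pics/w5.png

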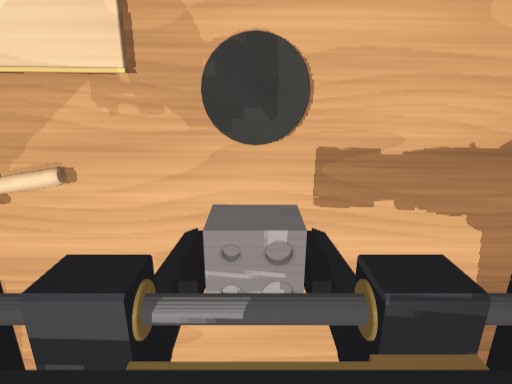

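Pad edges are at columns 202–311 and rows 31–145, so its centre is (256.5,88), about (513,-284.5). The block sits square in the fingers.

drive_tool(increments=[[0.03,0,0,0,0,0,0.034],[0.06,0,0.02,0,0,0,0.034],[0.082,0.001,0.05,0,0,0,0.034],[0.082,0.001,0.09,0,0,0,0.034],[0.082,0.001,0.12,0,0,0,0.034]])

```text
time: 22.1
ee_pos: [514.0, -282.4, 64.4]
tcp_rot: [-0.001, 1.0, 0.007, -0.0]
ft_force: [-0.8, -0.5, -4.4]
opening: 43.6
grasp_force: 30.0
```

drive_tool(increments=[[0,0,0.01,0,0,0,0.034],[0,0,0.02,0,0,0,0.034],[0,0,0.025,0,0,0,0.034],[0,0,0.03,0,0,0,0.034],[0,0,0.03,0,0,0,0.034]])

```text
time: 22.6
ee_pos: [513.0, -285.2, 37.2]
tcp_rot: [0.0, 1.0, 0.005, 0.0]
ft_force: [0.7, 0.3, -3.9]
opening: 43.4
grasp_force: 30.0
```

```bash
python3 go.py 513 -284.5 14.8 -89.5
```

```text
22.6 [ 513.0411 -285.1728   37.1567] yaw -89.38474502288116 op 43.428655172552425 g 29.99644137918949 ft [ 0.6627  0.3386 -3.9014] 
q [ 0.4957  0.7127 -0.0881  1.8158  0.0997  0.6165 -1.2124] 
shift [-0.0001 -0.0007  0.0224] turn [ 0.0004 -0.0008  0.002 ]
```

drive_tool(increments=[[0,0,0.008,0,0,0,0.034],[0,0,0.014,0,0,0,0.034],[0,0,0.018,0,0,0,0.034],[0,0,0.02,0,0,0,0.034],[0,0,0.02,0,0,0,0.034]])

```text
time: 23.1
ee_pos: [512.4, -284.9, 16.3]
tcp_rot: [-0.0, 1.0, 0.005, -0.0]
ft_force: [-0.3, 0.7, -4.0]
opening: 43.4
grasp_force: 30.0
```

drive_tool(increments=[[0,0,0.001,0,0,0,0.034],[0,0,0.001,0,0,0,0.034],[0,0,0.001,0,0,0,0.034]])

```text
time: 23.4
ee_pos: [512.8, -285.0, 15.9]
tcp_rot: [0.0, 1.0, 0.005, 0.0]
ft_force: [0.1, -0.5, -3.4]
opening: 43.3
grasp_force: 30.0
```

drive_tool(increments=[[0,0,0.001,0,0,0,0.034],[0,0,0.001,0,0,0,0.034],[0,0,0.001,0,0,0,0.034]])

```text
time: 23.7
ee_pos: [512.8, -285.1, 14.8]
tcp_rot: [0.0, 1.0, 0.005, 0.0]
ft_force: [0.3, -1.0, -3.2]
opening: 43.5
grasp_force: 30.0
```

drive_tool(increments=[[0,0,0.001,0,0,0,0.034],[0,0,0.001,0,0,0,0.034],[0,0,0.001,0,0,0,0.034]])

```text
time: 24.0
ee_pos: [512.8, -285.0, 14.7]
tcp_rot: [0.0, 1.0, 0.005, 0.0]
ft_force: [-3.3, 2.2, 7.2]
opening: 43.5
grasp_force: 30.0
```

drive_tool(increments=[[0,0,0,0,0,0,0.048],[0,0,0,0,0,0,0.055],[0,0,0,0,0,0,0.065],[0,0,0,0,0,0,0.08],[0,0,0,0,0,0,0.088]])

```text
time: 24.5
ee_pos: [512.7, -285.0, 13.7]
tcp_rot: [0.0, 1.0, 0.005, 0.0]
ft_force: [0.4, 0.1, 0.2]
opening: 77.1
grasp_force: 0.0
```

drive_tool(increments=[[0,0,-0.03,0,0,0,0.088],[0,0,-0.07,0,0,0,0.088],[0,0,-0.12,0,0,0,0.088],[0,0,-0.17,0,0,0,0.088],[0,-0.03,-0.22,0,0,0,0.088]])

```text
time: 25.0
ee_pos: [512.0, -262.8, 229.4]
tcp_rot: [0.002, 1.0, 0.003, 0.001]
ft_force: [0.5, 0.0, 0.3]
opening: 88.2
grasp_force: 0.0
```

```bash
python3 go.py 540 0 250 -40
```

```text
25.0 [ 511.979  -262.8426  229.3801] yaw -89.68863389399029 op 88.23519527962274 g 0.0 ft [0.469  0.0295 0.2638] 
q [ 0.4832  0.4219 -0.1153  1.7478  0.0597  0.9725 -1.221 ] 
shift [ 0.0295 -0.2626 -0.0214] turn [ 0.0036 -0.0003 -0.8672]
```

drive_tool(increments=[[0.004,-0.045,-0.005,0,0,-0.14,0.088],[0.008,-0.09,-0.01,0,0,-0.28,0.088],[0.014,-0.135,-0.015,0,0,-0.42,0.088],[0.02,-0.18,-0.02,0,0,-0.56,0.088],[0.025,-0.22,-0.02,0,0,-0.7,0.088]])

```text
time: 25.5
ee_pos: [535.4, -36.6, 247.5]
tcp_rot: [0.0, 0.936, 0.351, 0.001]
ft_force: [1.0, -0.1, -0.1]
opening: 88.4
grasp_force: 0.0
```

```bash
python3 go.py 562 314.8 220 7.9;python3 - <<'E'
from plant import *
from h import *
m=camera_model("scene");im=capture("scene");cv2.imwrite("pics/s3.png",im[80:360,90:350,::-1].repeat(2,0).repeat(2,1))
cv2.imwrite("pics/s3full.png",im[:,:,::-1])
E
```

```text
25.5 [535.3636 -36.5997 247.4648] yaw -48.88901025259494 op 88.36101079957685 g 0.0 ft [ 1.0242 -0.1062 -0.1224] 
q [ 0.2628  0.356  -0.3473  1.8161  0.1421  0.9921 -0.9955] 
shift [ 0.2511 -0.2473  0.0275] turn [ 0.0016 -0.0007 -0.9912]
```

View pics/s3.png

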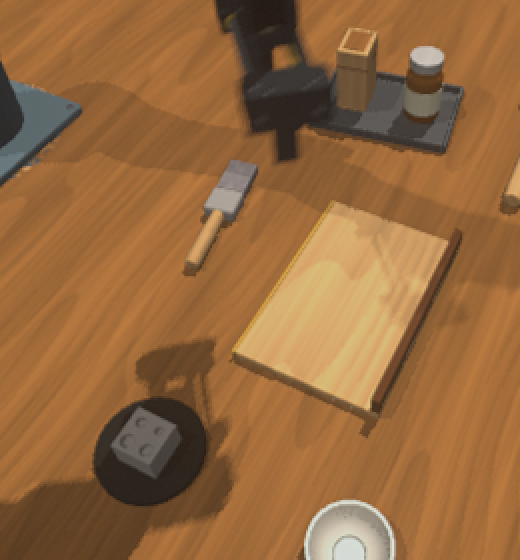

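The block is flat on the pad (crop (146,441) against the pad centre (150,450)), and the box and jar stand in the tray. Now the jar.

drive_tool(increments=[[0.03,-0.03,0.005,0,0,-0.13,0.088],[0.06,-0.06,0.01,0,0,-0.26,0.088],[0.09,-0.09,0.015,0,0,-0.39,0.088],[0.12,-0.12,0.02,0,0,-0.52,0.088],[0.15,-0.148,0.02,0,0,-0.65,0.088]])

```text
time: 26.05
ee_pos: [551.5, 172.3, 225.9]
tcp_rot: [-0.0, 0.776, 0.631, -0.001]
ft_force: [0.8, -0.6, 0.4]
opening: 88.1
grasp_force: 0.0
```

```bash
python3 go.py 562 314.8 220 7.9;python3 - <<'E'
from plant import *
from h import *
m=camera_model("scene")
im=cv2.imread("pics/s3full.png");
print(proj(m,[[512.8,-285,42],[513,-284.5,10]])*2-[180,160])
print('block top px->',cast(m,(np.array([[146,441]])+[180,160])/2,42),'pad',cast(m,(np.array([[150.5,450.5]])+[180,160])/2,10))
E
```

```text
26.05 [551.5315 172.2957 225.876 ] yaw -11.757977619327752 op 88.12277043495361 g 0.0 ft [ 0.7583 -0.5876  0.3856] 
q [ 0.01    0.4819 -0.5228  1.7227  0.2763  1.0123 -0.8168] 
shift [ 0.1417 -0.0188  0.0058] turn [-0.0012  0.0006 -0.3431]
[[141.50335744 433.402378  ]
 [148.66437345 447.4057626 ]]
block top px-> [[ 521.14685188 -289.33970198   42.        ]] pad [[ 516.49659046 -286.31108491   10.        ]]
```

```bash
python3 - <<'E'
from plant import *
from h import *
np.set_printoptions(suppress=True,precision=1)
m=camera_model("scene");im=cv2.imread("pics/s3full.png")
c=im[270:340,130:200];g=c.max(2)
hsv=cv2.cvtColor(c,cv2.COLOR_BGR2HSV)
mk=((hsv[...,1]<70)).astype(np.uint8)
mk=cv2.morphologyEx(mk,cv2.MORPH_OPEN,np.ones((3,3),np.uint8))
k=max(cv2.findContours(mk,cv2.RETR_EXTERNAL,cv2.CHAIN_APPROX_NONE)[0],key=cv2.contourArea)[:,0]+[130,270]
e=cv2.fitEllipse(k);print('pad+block',len(k),e,cast(m,[e[0]],10))
P=cast(m,k,10)[:,:2].astype(np.float32);print(cv2.minEnclosingCircle(P))
for th in(85,100,115):
    t=((g>th)&(hsv[...,1]<70)).astype(np.uint8)
    b=max(cv2.findContours(t,cv2.RETR_EXTERNAL,cv2.CHAIN_APPROX_NONE)[0],key=cv2.contourArea)[:,0]+[130,270]
    r=cv2.minAreaRect(cast(m,b,42)[:,:2].astype(np.float32));print(th,r)
cv2.imwrite("pics/padc.png",cv2.resize(c,None,fx=8,fy=8,interpolation=cv2.INTER_CUBIC))
E
```

```text
pad+block 93 ((162.808349609375, 300.83709716796875), (31.95565414428711, 32.45454406738281), 17.584604263305664) [[ 506.8 -281.    10. ]]
((506.2208251953125, -280.14288330078125), 40.82282638549805)
85 ((518.7363891601562, -288.2575378417969), (49.670326232910156, 52.542640686035156), 89.79072570800781)
100 ((514.5153198242188, -285.1982116699219), (41.50786590576172, 42.41350555419922), 0.6484426259994507)Traceback (most recent call last):
  File "<stdin>", line 14, in <module>
ValueError: max() iterable argument is empty
```

By the scene camera, the block top is at (514.5,-285.2) and the pad at (514.5,-284.8), so it is centred. On to the jar.

drive_tool(increments=[[0.04,-0.005,0,0,0,-0.11,0.088],[0.08,-0.01,0,0,0,-0.22,0.088],[0.12,-0.015,0,0,0,-0.33,0.088],[0.141,-0.019,0,0,0,-0.342,0.088],[0.141,-0.019,0,0,0,-0.342,0.088]])

```text
time: 26.55
ee_pos: [561.5, 316.9, 226.3]
tcp_rot: [-0.001, 0.657, 0.754, 0.001]
ft_force: [-0.1, 0.3, -0.1]
opening: 87.9
grasp_force: 0.0
```

drive_tool(increments=[[0,0,0,0,0,0,0.088],[0,0,0,0,0,0,0.088]])

```text
time: 26.75
ee_pos: [563.5, 310.7, 226.3]
tcp_rot: [0.001, 0.66, 0.751, -0.001]
ft_force: [-0.1, -0.3, 0.1]
opening: 87.6
grasp_force: 0.0
```

```bash
python3 go.py 562 314.8 120 7.9
```

```text
26.75 [563.5313 310.741  226.3027] yaw 7.414814778910897 op 87.56284042408728 g 0.0 ft [-0.1175 -0.2739  0.06  ] 
q [-0.1782  0.6097 -0.5896  1.5407  0.366   1.1041 -0.7216] 
shift [ 0.0044 -0.001   0.1063] turn [-0.0002  0.0017 -0.0085]
```

drive_tool(increments=[[0.004,-0.001,0.04,0,0,-0.008,0.088],[0.004,-0.001,0.08,0,0,-0.008,0.088],[0.004,-0.001,0.1,0,0,-0.008,0.088],[0.004,-0.001,0.1,0,0,-0.008,0.088],[0.004,-0.001,0.1,0,0,-0.008,0.088]])

```text
time: 27.25
ee_pos: [562.1, 315.8, 127.3]
tcp_rot: [0.0, 0.657, 0.754, 0.0]
ft_force: [1.4, 0.3, -1.0]
opening: 88.2
grasp_force: 0.0
```

```bash
python3 go.py 562 314.8 45 7.9
```

```text
27.25 [562.1163 315.7822 127.3086] yaw 7.927926894831246 op 88.15910398253857 g 0.0 ft [ 1.4257  0.3309 -0.953 ] 
q [-0.2141  0.7221 -0.5452  1.609   0.4406  0.9353 -0.7756] 
shift [-0.0009 -0.0003  0.0823] turn [0.0005 0.0003 0.0005]
```

drive_tool(increments=[[0,0,0.03,0,0,0,0.088],[0,0,0.055,0,0,0,0.088],[0,0,0.072,0,0,0,0.088],[-0.001,0,0.08,0,0,0,0.088],[-0.001,0,0.081,0,0,0,0.088]])

```text
time: 27.75
ee_pos: [561.8, 315.4, 45.7]
tcp_rot: [0.0, 0.656, 0.755, -0.0]
ft_force: [-0.2, 0.0, -0.2]
opening: 87.5
grasp_force: 0.0
```

drive_tool(increments=[[0,0,0,0,0,0,0.088],[0,0,0,0,0,0,0.08]])

```text
time: 27.95
ee_pos: [562.3, 316.3, 46.8]
tcp_rot: [0.0, 0.656, 0.755, 0.001]
ft_force: [-0.5, -0.0, -0.4]
opening: 81.9
grasp_force: 0.0
```

```bash
python3 go.py 562 314.8 45 7.9
```

```text
27.95 [562.3055 316.2966  46.8378] yaw 8.013890620127842 op 81.93343581637649 g 0.0 ft [-0.5087 -0.0096 -0.3663] 
q [-0.2473  0.8273 -0.4944  1.6355  0.5048  0.807  -0.8217] 
shift [-0.0014 -0.0005  0.0018] turn [ 0.0018 -0.0009  0.002 ]
```

drive_tool(increments=[[-0.001,0,0.001,0,0,0,0.075],[-0.001,0,0.001,0,0,0,0.066],[-0.001,0,0.001,0,0,0,0.06],[-0.001,0,0.001,0,0,0,0.056],[-0.001,0,0.001,0,0,0,0.053]])

```text
time: 28.45
ee_pos: [561.7, 314.8, 44.6]
tcp_rot: [-0.0, 0.656, 0.755, -0.0]
ft_force: [0.7, -0.1, -0.5]
opening: 53.1
grasp_force: 0.0
```

drive_tool(increments=[[0,0,0,0,0,0,0.05],[0,0,0,0,0,0,0.046],[0,0,0,0,0,0,0.042],[0,0,0,0,0,0,0.042],[0,0,0,0,0,0,0.042]])

```text
time: 28.95
ee_pos: [561.8, 314.8, 44.6]
tcp_rot: [0.0, 0.656, 0.755, 0.0]
ft_force: [0.4, 1.0, -0.1]
opening: 51.2
grasp_force: 30.0
```

```bash
python3 go.py 587 -75.9 215 0
```

```text
28.95 [561.8089 314.8066  44.6212] yaw 8.024469823344448 op 51.23152997151214 g 29.999463697895408 ft [ 0.3749  1.0452 -0.0756] 
q [-0.2464  0.8296 -0.4931  1.6375  0.506   0.8044 -0.8212] 
shift [-0.3904 -0.0296 -0.1704] turn [ 0.0002 -0.0002  0.1401]
```

drive_tool(increments=[[0,0,-0.02,0,0,0,0.042],[0,0,-0.05,0,0,0,0.042],[0,0,-0.09,0,0,0,0.042],[0,0,-0.13,0,0,0,0.042],[-0.02,0,-0.17,0,0,0,0.042]])

```text
time: 29.45
ee_pos: [562.4, 297.8, 215.9]
tcp_rot: [-0.001, 0.654, 0.756, 0.0]
ft_force: [0.1, 0.4, -2.0]
opening: 50.7
grasp_force: 30.0
```

drive_tool(increments=[[-0.04,-0.003,0,0,0,0.02,0.042],[-0.08,-0.006,0,0,0,0.04,0.042],[-0.12,-0.01,0,0,0,0.06,0.042],[-0.16,-0.014,0,0,0,0.08,0.042],[-0.2,-0.018,0,0,0,0.1,0.042]])

```text
time: 29.95
ee_pos: [573.8, 92.6, 214.1]
tcp_rot: [-0.0, 0.693, 0.721, -0.001]
ft_force: [1.1, -0.0, -2.4]
opening: 51.0
grasp_force: 30.0
```

```bash
python3 go.py 587 -75.9 215 -0.1
```

```text
29.95 [573.7944  92.5868 214.145 ] yaw 2.2521246122044203 op 51.013292644044284 g 29.99988393858075 ft [ 1.1197 -0.0381 -2.4377] 
q [ 0.1829  0.5117 -0.5682  1.7224  0.318   1.002  -0.4616] 
shift [-0.1689  0.0066 -0.0008] turn [-0.0012  0.0003  0.0411]
```

drive_tool(increments=[[-0.042,0.002,0,0,0,0.01,0.042],[-0.084,0.003,0,0,0,0.02,0.042],[-0.126,0.005,0,0,0,0.03,0.042],[-0.16,0.007,0,0,0,0.041,0.042],[-0.169,0.007,0,0,0,0.041,0.042]])

```text
time: 30.45
ee_pos: [587.6, -80.0, 213.8]
tcp_rot: [0.0, 0.71, 0.704, -0.002]
ft_force: [-0.0, -0.5, -2.3]
opening: 51.2
grasp_force: 30.0
```

drive_tool(increments=[[0,0,0.03,0,0,0,0.042],[0,0,0.07,0,0,0,0.042],[0,0,0.11,0,0,0,0.042],[0,0,0.135,0,0,0,0.042],[0,0,0.14,0,0,0,0.042]])

```text
time: 30.95
ee_pos: [585.4, -73.0, 71.2]
tcp_rot: [-0.003, 0.707, 0.707, -0.002]
ft_force: [-0.1, 0.4, -2.2]
opening: 51.1
grasp_force: 30.0
```

drive_tool(increments=[[0,0,0,0,0,0,0.042],[0,0,0,0,0,0,0.042],[0,0,0,0,0,0,0.042]])

```text
time: 31.25
ee_pos: [589.6, -74.1, 76.3]
tcp_rot: [0.001, 0.707, 0.707, 0.001]
ft_force: [-0.4, 0.6, -2.3]
opening: 51.2
grasp_force: 30.0
```

```bash
python3 go.py 587 -75.9 54 -0.1
```

```text
31.25 [589.5613 -74.0858  76.2823] yaw -0.05201556808940844 op 51.16760220798211 g 29.99917834997177 ft [-0.3634  0.5844 -2.3142] 
q [ 0.3736  0.7025 -0.4469  1.7748  0.419   0.7569 -0.2904] 
shift [-0.0018 -0.0026  0.0223] turn [0.0028 0.0002 0.0008]
```

drive_tool(increments=[[-0.001,0,0.006,0,0,0,0.042],[-0.002,-0.001,0.012,0,0,0,0.042],[-0.002,-0.001,0.018,0,0,0,0.042],[-0.002,-0.001,0.021,0,0,0,0.042],[-0.002,-0.001,0.021,0,0,0,0.042]])

```text
time: 31.75
ee_pos: [586.8, -76.1, 52.8]
tcp_rot: [-0.001, 0.707, 0.707, -0.0]
ft_force: [0.0, 0.8, -1.9]
opening: 51.5
grasp_force: 30.0
```

drive_tool(increments=[[0,0,0,0,0,0,0.042],[0,0,0,0,0,0,0.042],[0,0,0,0,0,0,0.042]])

```text
time: 32.05
ee_pos: [587.5, -76.2, 53.8]
tcp_rot: [0.0, 0.707, 0.707, 0.0]
ft_force: [-0.1, -0.3, -2.0]
opening: 51.1
grasp_force: 30.0
```

```bash
python3 go.py 587 -75.9 51.6 -0.1
```

```text
32.05 [587.5391 -76.1916  53.7946] yaw -0.053972381823494606 op 51.12312868411357 g 29.999082293361425 ft [-0.1199 -0.2893 -2.0029] 
q [ 0.3655  0.7346 -0.4301  1.7827  0.4378  0.7198 -0.3019] 
shift [ 0.0003 -0.0005  0.0022] turn [0.0004 0.     0.0008]
```

drive_tool(increments=[[0,0,0.001,0,0,0,0.042],[0,0,0.0015,0,0,0,0.042],[0,0,0.0015,0,0,0,0.042],[0,0,0.0015,0,0,0,0.042]])

```text
time: 32.45
ee_pos: [587.3, -76.2, 52.0]
tcp_rot: [-0.0, 0.707, 0.707, -0.0]
ft_force: [-0.3, 0.3, -2.4]
opening: 51.4
grasp_force: 30.0
```

drive_tool(increments=[[0,0,0.001,0,0,0,0.042],[0,0,0.001,0,0,0,0.042],[0,0,0.001,0,0,0,0.042]])

```text
time: 32.75
ee_pos: [587.5, -76.2, 51.5]
tcp_rot: [0.0, 0.707, 0.707, 0.0]
ft_force: [-1.7, 0.3, 4.9]
opening: 51.3
grasp_force: 30.0
```

Contact. Release, rise, and fetch the box.

drive_tool(increments=[[0,0,0,0,0,0,0.056],[0,0,0,0,0,0,0.064],[0,0,0,0,0,0,0.075],[0,0,0,0,0,0,0.088],[0,0,0,0,0,0,0.088]])

```text
time: 33.25
ee_pos: [587.3, -76.2, 51.0]
tcp_rot: [-0.0, 0.707, 0.707, -0.0]
ft_force: [-0.0, -0.4, 0.4]
opening: 86.2
grasp_force: 0.0
```

drive_tool(increments=[[0,0,-0.03,0,0,0,0.088],[0,0,-0.07,0,0,0,0.088],[0,0,-0.11,0,0,0,0.088],[0,0,-0.15,0,0,0,0.088],[0.02,0,-0.19,0,0,0,0.088]])

```text
time: 33.75
ee_pos: [587.1, -59.3, 242.5]
tcp_rot: [0.001, 0.709, 0.705, -0.001]
ft_force: [1.2, -0.3, -0.1]
opening: 88.0
grasp_force: 0.0
```

```bash
python3 go.py 462.4 304.7 220 8
```

```text
33.75 [587.0899 -59.3416 242.4769] yaw -0.32405364488361726 op 87.98378073885455 g 0.0 ft [ 1.1626 -0.3444 -0.0791] 
q [ 0.4226  0.4873 -0.543   1.6747  0.2834  1.059  -0.2147] 
shift [ 0.3634 -0.1267  0.0218] turn [-0.0004  0.0019 -0.1453]
```

drive_tool(increments=[[0.044,-0.015,0.003,0,0,-0.018,0.088],[0.088,-0.031,0.006,0,0,-0.036,0.088],[0.132,-0.046,0.01,0,0,-0.054,0.088],[0.176,-0.061,0.015,0,0,-0.072,0.088],[0.22,-0.077,0.02,0,0,-0.09,0.088]])

```text
time: 34.25
ee_pos: [509.8, 165.4, 221.1]
tcp_rot: [0.0, 0.675, 0.738, 0.0]
ft_force: [0.7, 0.6, 0.4]
opening: 88.1
grasp_force: 0.0
```

```bash
python3 go.py 462.4 304.7 200 8
```

```text
34.25 [509.8456 165.3531 221.1068] yaw 5.120629795849068 op 88.09719725368281 g 0.0 ft [0.7324 0.6334 0.412 ] 
q [ 0.0964  0.4375 -0.6317  1.8305  0.308   0.9722 -0.5768] 
shift [ 0.143  -0.0348  0.0211] turn [ 0.0006  0.0001 -0.0503]
```

drive_tool(increments=[[0.044,-0.011,0.005,0,0,-0.015,0.088],[0.088,-0.022,0.01,0,0,-0.03,0.088],[0.132,-0.032,0.02,0,0,-0.05,0.088],[0.143,-0.035,0.02,0,0,-0.05,0.088],[0.143,-0.035,0.02,0,0,-0.05,0.088]])

```text
time: 34.75
ee_pos: [461.6, 305.3, 201.0]
tcp_rot: [-0.001, 0.655, 0.756, 0.0]
ft_force: [-0.5, -1.4, -0.6]
opening: 88.1
grasp_force: 0.0
```

drive_tool(increments=[[0,0,0,0,0,0,0.088],[0,0,0.02,0,0,0,0.088],[0,0,0.05,0,0,0,0.088],[0,0,0.07,0,0,0,0.088],[0,0,0.075,0,0,0,0.088]])

```text
time: 35.25
ee_pos: [463.3, 299.8, 124.1]
tcp_rot: [0.0, 0.658, 0.753, -0.002]
ft_force: [0.4, -1.3, -0.8]
opening: 88.5
grasp_force: 0.0
```

```bash
python3 go.py 462.4 304.7 54.2 8
```

```text
35.25 [463.2632 299.8333 124.1359] yaw 7.763931275949056 op 88.50780681375308 g 0.0 ft [ 0.3552 -1.2823 -0.8079] 
q [-0.2096  0.6036 -0.593   1.8571  0.4494  0.8214 -0.8993] 
shift [ 0.0051 -0.      0.0699] turn [-0.0028  0.0029 -0.0041]
```

drive_tool(increments=[[0.002,0,0.025,0,0,-0.004,0.088],[0.002,0,0.05,0,0,-0.004,0.088],[0.002,0,0.062,0,0,-0.004,0.088],[0.002,0,0.066,0,0,-0.004,0.088],[0.002,0,0.066,0,0,-0.004,0.088]])

```text
time: 35.75
ee_pos: [463.3, 304.9, 60.5]
tcp_rot: [0.0, 0.655, 0.756, 0.0]
ft_force: [-0.3, -0.2, -0.4]
opening: 87.9
grasp_force: 0.0
```

drive_tool(increments=[[0,0,0,0,0,0,0.088],[0,0,0,0,0,0,0.08],[0,0,0,0,0,0,0.075]])

```text
time: 36.05
ee_pos: [463.2, 305.4, 60.8]
tcp_rot: [0.0, 0.655, 0.756, 0.001]
ft_force: [-0.3, 0.1, -0.3]
opening: 75.6
grasp_force: 0.0
```

```bash
python3 go.py 462.4 304.7 54.2 8
```

```text
36.05 [463.1601 305.4376  60.8348] yaw 8.190826308449841 op 75.6338690829013 g 0.0 ft [-0.3232  0.1161 -0.3425] 
q [-0.2634  0.6997 -0.5335  1.8776  0.5288  0.707  -0.9624] 
shift [-0.0006 -0.0009  0.0066] turn [ 0.0012 -0.0005  0.0033]
```

drive_tool(increments=[[-0.001,-0.001,0.004,0,0,0.003,0.068],[-0.001,-0.001,0.0065,0,0,0.003,0.06],[-0.001,-0.001,0.0065,0,0,0.003,0.054],[-0.001,-0.001,0.0065,0,0,0.003,0.048],[-0.001,-0.001,0.0065,0,0,0.003,0.045]])

```text
time: 36.55
ee_pos: [462.1, 304.1, 53.6]
tcp_rot: [0.0, 0.656, 0.755, 0.0]
ft_force: [1.7, 0.0, 0.5]
opening: 45.4
grasp_force: 0.3
```

drive_tool(increments=[[0,0,0,0,0,0,0.042],[0,0,0,0,0,0,0.038],[0,0,0,0,0,0,0.035],[0,0,0,0,0,0,0.035],[0,0,0,0,0,0,0.035]])

```text
time: 37.05
ee_pos: [462.1, 304.1, 53.7]
tcp_rot: [0.0, 0.656, 0.755, 0.0]
ft_force: [1.2, -0.5, -0.0]
opening: 43.9
grasp_force: 29.9
```

```bash
python3 go.py 589.4 14.7 220 2.4
```

```text
37.05 [462.0685 304.1167  53.6751] yaw 8.021471721457065 op 43.90919547999924 g 29.90293114911765 ft [ 1.2344 -0.4613 -0.0415] 
q [-0.2681  0.7089 -0.5254  1.8828  0.5364  0.6932 -0.9715] 
shift [-0.3043  0.0858 -0.1663] turn [ 0.0004 -0.0002  0.0981]
```

drive_tool(increments=[[0,0,-0.02,0,0,0,0.035],[0,0,-0.05,0,0,0,0.035],[0,0,-0.09,0,0,0,0.035],[0,0,-0.13,0,0,0,0.035],[-0.02,0.006,-0.166,0,0,0,0.035]])

```text
time: 37.55
ee_pos: [468.2, 287.6, 221.2]
tcp_rot: [-0.001, 0.654, 0.757, 0.0]
ft_force: [1.4, 0.0, -3.5]
opening: 44.0
grasp_force: 29.9
```

drive_tool(increments=[[-0.04,0.012,0,0,0,0.015,0.035],[-0.08,0.023,0,0,0,0.03,0.035],[-0.12,0.034,0,0,0,0.045,0.035],[-0.16,0.045,0,0,0,0.06,0.035],[-0.2,0.057,0,0,0,0.075,0.035]])

```text
time: 38.05
ee_pos: [554.2, 93.2, 218.9]
tcp_rot: [-0.001, 0.684, 0.73, -0.001]
ft_force: [0.1, 0.1, -2.6]
opening: 43.7
grasp_force: 29.9
```

```bash
python3 go.py 589.4 14.1 220 2.4
```

```text
38.05 [554.2161  93.2472 218.9258] yaw 3.718070583357907 op 43.73246900308909 g 29.90237698657438 ft [ 0.1441  0.1348 -2.5702] 
q [ 0.2097  0.481  -0.603   1.7658  0.3177  0.9958 -0.451 ] 
shift [-0.0813  0.03   -0.0011] turn [-0.0022  0.0004  0.023 ]
```

drive_tool(increments=[[-0.03,0.011,0,0,0,0.01,0.035],[-0.06,0.022,0,0,0,0.02,0.035],[-0.08,0.03,0,0,0,0.023,0.035],[-0.08,0.03,0.02,0,0,0.023,0.035],[-0.08,0.03,0.05,0,0,0.023,0.035]])

```text
time: 38.55
ee_pos: [590.7, 16.2, 169.7]
tcp_rot: [0.001, 0.693, 0.721, 0.001]
ft_force: [-0.7, -0.8, -3.7]
opening: 43.9
grasp_force: 29.9
```

drive_tool(increments=[[0,0,0.03,0,0,0,0.035],[0,0,0.06,0,0,0,0.035],[0,0,0.08,0,0,0,0.035],[0,0,0.09,0,0,0,0.035],[0,0,0.09,0,0,0,0.035]])

```text
time: 39.05
ee_pos: [588.5, 17.1, 78.1]
tcp_rot: [-0.001, 0.692, 0.722, -0.001]
ft_force: [0.1, 0.3, -3.1]
opening: 43.6
grasp_force: 29.9
```

```bash
python3 go.py 589.4 14.1 62 2.4
```

```text
39.05 [588.5379  17.1495  78.0788] yaw 2.4288100239902835 op 43.64745641127619 g 29.90170014789328 ft [ 0.1204  0.2632 -3.0806] 
q [ 0.2472  0.7037 -0.4852  1.7816  0.4471  0.7714 -0.4249] 
shift [-0.0031  0.0008  0.0161] turn [-0.0036 -0.0001  0.0005]
```

drive_tool(increments=[[-0.001,0,0.006,0,0,0,0.035],[-0.003,0,0.01,0,0,0,0.035],[-0.003,0,0.014,0,0,0,0.035],[-0.003,0,0.014,0,0,0,0.035],[-0.003,0,0.014,0,0,0,0.035]])

```text
time: 39.55
ee_pos: [590.3, 14.1, 65.8]
tcp_rot: [0.0, 0.692, 0.722, 0.0]
ft_force: [-0.9, -0.5, -2.9]
opening: 43.6
grasp_force: 29.9
```

drive_tool(increments=[[0,0,0,0,0,0,0.035],[0,0,0,0,0,0,0.035],[0,0,0,0,0,0,0.035]])

```text
time: 39.85
ee_pos: [590.3, 14.2, 65.7]
tcp_rot: [0.0, 0.692, 0.722, 0.0]
ft_force: [-0.0, -0.4, -2.8]
opening: 43.8
grasp_force: 29.9
```

```bash
python3 go.py 589.4 14.1 60.7 2.4
```

```text
39.85 [590.3197  14.1624  65.7152] yaw 2.41216851333344 op 43.77795671506508 g 29.901620380114764 ft [-0.0081 -0.3609 -2.7527] 
q [ 0.2445  0.7222 -0.4746  1.7838  0.4605  0.7474 -0.4302] 
shift [-0.     -0.0009  0.005 ] turn [ 0.0002 -0.      0.0002]
```

drive_tool(increments=[[0,-0.001,0.002,0,0,0,0.035],[0,-0.001,0.0035,0,0,0,0.035],[0,-0.001,0.004,0,0,0,0.035],[0,-0.001,0.004,0,0,0,0.035],[0,-0.001,0.004,0,0,0,0.035]])

```text
time: 40.35
ee_pos: [589.2, 14.1, 61.6]
tcp_rot: [-0.0, 0.692, 0.722, -0.0]
ft_force: [0.5, -0.6, -3.4]
opening: 43.7
grasp_force: 29.9
```

drive_tool(increments=[[0,0,0.001,0,0,0,0.035],[0,0,0.001,0,0,0,0.035],[0,0,0.001,0,0,0,0.035]])

```text
time: 40.65
ee_pos: [589.4, 14.1, 60.7]
tcp_rot: [0.0, 0.692, 0.722, 0.0]
ft_force: [0.5, -0.2, -2.7]
opening: 44.0
grasp_force: 29.9
```

drive_tool(increments=[[0,0,0.001,0,0,0,0.035],[0,0,0.001,0,0,0,0.035],[0,0,0.001,0,0,0,0.035]])

```text
time: 40.95
ee_pos: [589.5, 14.1, 60.6]
tcp_rot: [0.0, 0.692, 0.722, -0.0]
ft_force: [-2.5, -0.5, 7.9]
opening: 43.5
grasp_force: 29.9
```

drive_tool(increments=[[0,0,0,0,0,0,0.048],[0,0,0,0,0,0,0.056],[0,0,0,0,0,0,0.07],[0,0,0,0,0,0,0.088],[0,0,0,0,0,0,0.088]])

```text
time: 41.45
ee_pos: [589.2, 14.1, 59.5]
tcp_rot: [-0.0, 0.692, 0.722, -0.0]
ft_force: [0.4, -0.4, 0.6]
opening: 77.7
grasp_force: 0.0
```

drive_tool(increments=[[0,0,-0.03,0,0,0,0.088],[0,0,-0.07,0,0,0,0.088],[0,0,-0.11,0,0,0,0.088],[0,0,-0.15,0,0,0,0.088],[0,0,-0.19,0,0,0,0.088]])

```text
time: 41.95
ee_pos: [588.9, 14.1, 251.2]
tcp_rot: [-0.0, 0.692, 0.722, -0.0]
ft_force: [0.7, 0.3, -0.2]
opening: 88.5
grasp_force: 0.0
```

drive_tool(increments=[[-0.02,-0.018,-0.04,0,0,0.02,0.088],[-0.04,-0.036,-0.08,0,0,0.04,0.088],[-0.055,-0.049,-0.127,0,0,0.05,0.088],[-0.055,-0.049,-0.127,0,0,0.05,0.088],[-0.055,-0.049,-0.127,0,0,0.05,0.088]])

```text
time: 42.45
ee_pos: [542.9, -43.3, 377.5]
tcp_rot: [0.001, 0.71, 0.704, 0.001]
ft_force: [0.6, 0.4, -0.6]
opening: 88.2
grasp_force: 0.0
```

drive_tool(increments=[[0,0,0,0,0,0,0.088],[0,0,0,0,0,0,0.088],[0,0,0,0,0,0,0.088]])

```text
time: 42.75
ee_pos: [542.3, -42.4, 375.3]
tcp_rot: [-0.001, 0.71, 0.705, -0.001]
ft_force: [0.4, -0.1, -0.3]
opening: 87.8
grasp_force: 0.0
```

```bash
python3 go.py 540 -39 378 0; python3 - <<'E'
from plant import *
from h import *
import pickle
m=camera_model("wrist");im=capture("wrist");pickle.dump(m,open("pics/w6.pkl","wb"))
old=cv2.imread("pics/w1.png");new=im[:,:,::-1].copy()
cv2.imwrite("pics/w6.png",new)
cv2.imwrite("pics/cmp.png",cv2.resize(np.hstack([old[48:216,238:368],new[48:216,238:368]]),None,fx=3,fy=3.,interpolation=cv2.INTER_CUBIC))
print(m['rvec'],m['tvec'],proj(m,[[612,-31,12]])-proj(pickle.load(open("pics/w1.pkl","rb")),[[612,-31,12]]))
E
```

```text
42.75 [542.2689 -42.3949 375.2873] yaw -0.3943368262116153 op 87.75453631476461 g 0.0 ft [ 0.411  -0.1401 -0.2589] 
q [ 0.483   0.2931 -0.6111  1.6158  0.1725  1.2896 -0.1633] 
shift [ 0.0034 -0.0023 -0.0027] turn [-0.0022 -0.0006 -0.0069]
[-2.84130366  0.01077737  0.00493899] [-541.63403658 -117.95411526  510.34363925] [[-1.0166469  -1.62030898]]
```

View pics/cmp.png

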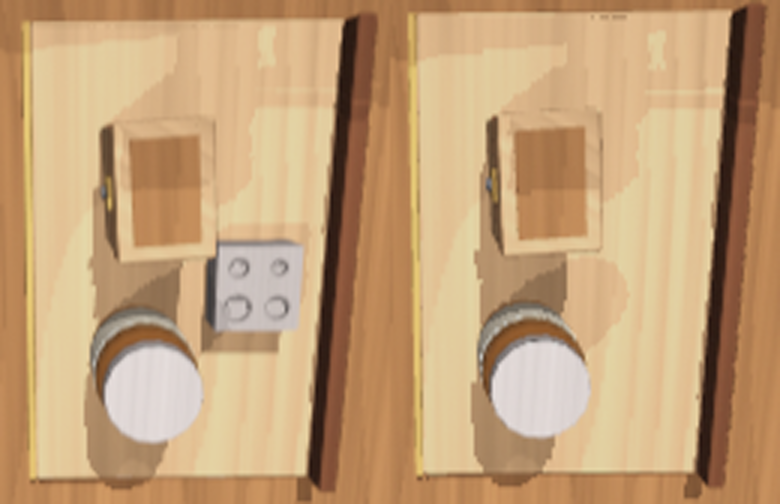

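The before/after crops match: relative to the rack corner, the box and jar are at the same offsets within about 1 px, so both are back on their spots. The block is on the pad, so I'll hand in.

```bash
python3 -c "
from plant import bot
print(bot.sign_off())"
```

```text
the job is handed in; nothing more can be done
None
```

The job is done and handed in after about 43 s of the 122 s allowed: the block is flat on the middle of the pad, centred to within about 1 mm. The box and jar are back on their spots to within about 2 mm, with the box as square as before.

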